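Nest an angle section in the drilling jig and close the guide leaf

ROBOT

A 6-joint arm with a two-finger parallel gripper is mounted at the origin on the work surface. World frame = base frame: x ahead of the robot, y to its left, z up, the work surface at z = 0. Lengths are in mm, angles in rad, forces in N, time in s.
With the tool pointing down it reaches from about 350 to 975 mm from the base axis. Payload 7.1 kg.
Tool frame: the origin (TCP) lies between the finger pads; the fingertips stand 19 mm ahead of it and the grasp point (between the pads) is the TCP; y points along the fingers, z is the direction in which the jaws open and shut, and the axes are right-handed (so a half turn about y gives the same grasp; the last joint's range is limited). The gripper opens to 88 mm and grips with 3 to 60 N. Pads are 20 mm wide; open, the fingers measure 115 mm over their backs; the gripper's body (75 mm by 178 mm) begins 61 mm behind the grasp point.
Start: joints at [1.268, 0.423, 1.63, -0, 1.089, -0.019], TCP at [174.972, 599.991, 241.675] pointing down, gripper open.
Joint ranges: [-3, 3], [-0.9, 2.11], [0.09, 2.58], [-1.31, 4.45], [0.11, 2.69], [-2.54, 2.54]. Speed limits (rad/s): [2.39, 2.39, 3.01, 3.14, 3.14, 3.14].

INTERFACE

Orientations are given as a rotation vector (axis times angle).
In Python, from workcell import ctrl gives the robot as it stands.
- The arm moves only by the tool servo_tool, never from a script. Its argument "moves" is text: rows parted by semicolons, each of 6 numbers parted by spaces: the shift along the world's x, y, z in m, then the turn, a rotation vector about the world's x, y, z in degrees. A call has 1 to 8 rows; each row is the pose to reach, as a shift and turn from the pose commanded when the call began; what a row does not reach only later rows make up. A row lasts 1/8 s, in which the tool goes at most 62.5 mm and 10.7 degrees, less where a joint would pass 70% of its speed; a pose out of reach is approached as far as the arm can. A call with a gripper value outside its range is refused whole. "hand" is the closure in counts, from 0 (fully open) to 255 (shut), set as the call begins (left out, the last holds). The fingers move at their own pace and stop on an object; the grip force is fixed at half the most. Time passes only in rows, so rows that repeat a pose let the fingers close. It gives the time, the measured TCP pose, the force and the opening at its end, in the units of the state.
- ctrl.get_obs(): the state, without advancing time (a new reading comes with each control period).
- ctrl.get_image(name): name is "side" or "top" or "wrist"; returns a dict with "pixels" (420x560x3 uint8, red, green, blue), "depth" (420x560 float32, mm along the optical axis (not along the pixel's ray), 0 where there is no reading), "vertical_fov" (degrees; the focal length in pixels is half the picture's height over the tangent of half this angle, whatever the lens; pixels are square), "cx", "cy" (the principal point, pixels), "k1" (the pictures are not rectified: a ray, as slopes to the right and down, at radius r is drawn at 1 + k1 r^2 times it, then the intrinsics apply), "xyz" and "attitude" of the camera in the world; the wrist camera has in their place "T_tool_cam" (4x4, takes a point from camera to tool coordinates, whose origin is the TCP and whose axes are the tool frame's). Camera axes: x right, y up, looking along -z (the intrinsics and any distortion apply to the point x, -y, -z); pixel columns grow to the right and rows downward; lengths in mm; the calibration is good to about 2 mm. A picture is of the moment at which its call begins: read the wrist's pose just before it.
- ctrl.close_job(): hands the job in, once; it reports no verdict.
The state is a dict: "t": time; "qpos": joint angles; "qvel": joint speeds; "joint_torque": joint torques, N m; "ee_pos": TCP position; "orientation": TCP orientation; "ft_force": force on the tool from outside, world axes, zero at the start; "moment": the same for the moment, N m; "width": finger opening in mm.
Only numpy, scipy, OpenCV 4.12 (cv2) and the standard library are available. Lean on these libraries where they do the work, as an engineer would, in place of code of your own. Each camera call takes 0.05 s, during which the arm holds its last target.

TASK

Get the pair of angle sections ready to be drilled together: slide the red one off the jig's front ledge - do not lift it - and nest it fully into the aluminium one, upright leg against upright leg and flat leg on flat leg, with the aluminium one snug against the fence and both pushed along up to the end stop so that their ends are flush. Then swing the hinged drill-guide leaf down until it lies flat on the red section's flat leg, and leave the other things on the desk where they are.

Things in the scene. Friction and masses are not known exactly. Their poses are not given: they have to be found in the camera images.
- jig_corner (a point): Inside corner of the varnished plywood drilling jig (fixed), where fence (x = 0), end stop (y = 0) and rebate floor (z = 0, 10 mm above the desk) meet. x points away from the robot into the fence, y along it towards the stop, z up. Aluminium fence: 22 mm thick, 45 high, y -245 to 0. Steel stop: 12 thick, 45 high over x -16 to 0, then 10.5 high to x -63. The rebate is open at its -y end. Jig yaw -0.25 to 0.25.
- jig_ledge (a point): Middle of the jig's front ledge along the edge where it steps 8 mm down into the rebate, on the ledge's top. Axes as jig_corner, where it is at x = -63, y = -102.5, z = +8 mm. The ledge runs 137 mm back from here towards the robot (-x) and 142 mm to either side (y); the 63 mm wide rebate floor lies on its +x side.
- inner_angle_leg (a point): Red angle section, loose, flat on the ledge: legs 50 x 50 mm, 6 thick, 140 long, 0.15-0.3 kg. Point: middle of its upright leg (half-way along and through, 25 mm above the underside). y along its length, z up, flat leg to -x (robot side), reaching x = -47 mm at z = -25 to -19; upright leg's faces at x = -3 (inner) and +3. Fully nested: x -9, y -70, z +31 mm in the jig_corner frame.
- outer_angle_leg (a point): Bare aluminium angle section, loose: legs 60 x 60 mm, 6 thick, 140 long; point in the middle of its upright leg (30 mm above the underside), axes as the red one. It lies in the rebate with its upright leg at the fence and flat leg to the robot, one end 5 to 25 mm short of the stop. Its flat leg's top is 2 mm below the ledge, so the red one slides over it (friction about 0.35). Fully home: x -3, y -70, z +30 mm in the jig_corner frame.
- leaf (a joint): Angle (rad) of the steel drill-guide leaf, a bar 30 mm wide, 8 thick, 144 long from its hinge, with two brass bushings. 0: closed, lying along the jig's -y, its underside 12 mm above the rebate floor, just on the nested red flat leg. Grows as it swings up; 1.57 is upright. Starts at 1.95 to 2.15, leaning out to +y. Stiff hinge (0.24 N m): it stays where left; about 2 N at the knob moves it.
- leaf_hinge (a point): Middle of the leaf's fixed hinge axis, which runs along the jig's x, beyond the end stop; axes as jig_corner, where it is at x = -34, y = +26, z = +16 mm. The leaf's 8 mm thickness is centred on this axis.
- leaf_knob (a point): Centre of the black ball knob (22 mm across) on the leaf: 130 mm from the hinge axis along the leaf and 24 mm off it, on the side that is on top when closed (outward, +y, when open), on a 9 mm stem. Leaf closed: at x -34, y -104, z +40 mm in the jig_corner frame.
- mouse: computer mouse on the black pad to the right: purple, 105 x 60 x 34 mm; origin under its middle. Bystander.
- pin_drill: steel hand drill (pin chuck) lying on the desk to the right, 155 x 22 mm, 22 mm high; origin under its middle. Bystander.
- caliper: steel slide caliper lying behind the jig, 230 x 60 mm, 6 mm high; origin under the middle of its beam. Bystander.
- drill_vise: small black drill vise with four orange pegs, to the left, 107 x 64 mm, 63 mm high; origin under its middle. Bystander.
- screw_tray: grey two-part tray of screws to the left, 100 x 140 x 28 mm; origin under its middle. Bystander.
- square: small steel try square lying behind the jig, stock 75 x 16 x 16 mm, blade 100 mm; origin under the middle of the stock. Bystander.
- short_offcut: short offcut of aluminium angle, 50 x 50 mm, only 65 mm long, on the desk behind the jig; not used. Origin on its outside corner, mid-length, on the desk. Bystander.
There are look-alikes about, which are no part of the job. Leave any blue or green look-alike of the part that bears outer_angle_leg alone. Of the things shaped like the part that bears inner_angle_leg, the red one is meant.

How it is judged:
By the outcome, as a careful person would: the job done as asked, in the order asked, and still so for the second after the job is handed in, with the robot touching nothing.
It also fails if it takes over 67 s, if anything falls off the work surface, if the arm or the gripper's body presses on something with over 40 N, if the wrist force passes 120 N, or if a joint passes its speed limit or range.

## Working session

There is one attempt and no reset: what is moved stays moved. The work goes in short steps, Python scripts to look and compute and a tool call to move; the robot and the scene stay as the last step left them, time stands still between calls to the robot, and variables do not carry over. Pictures are saved under pics/ and viewed, and the job is handed in when it is done.

Besides the shell and the picture viewer there is one more tool, called as a command line: name --argument value ..., lists and objects as JSON in quotes. servo_tool: Moves the arm, as the interface text tells. Its arguments: {"type":"object","properties":{"moves":{"type":"string"},"hand":{"type":"number"}},"required":["moves"]}

```bash
ls; mkdir -p pics
cat > h.py <<'E'
import numpy as np, cv2
from scipy.spatial.transform import Rotation as R
from workcell import ctrl
def save(im,name,crop=None,scale=1):
    p=im['pixels'][:,:,::-1].copy()
    if crop: p=p[crop[1]:crop[3],crop[0]:crop[2]]
    if scale!=1: p=cv2.resize(p,None,fx=scale,fy=scale,interpolation=cv2.INTER_CUBIC)
    cv2.imwrite('pics/'+name+'.png',p)
E
python3 - <<'E'
from h import *
import pickle
print(ctrl.get_obs())
for n in ['side','top','wrist']:
    im=ctrl.get_image(n); save(im,n+'0'); pickle.dump(im,open(n+'0.pkl','wb'))
    print(n,{k:v for k,v in im.items() if k not in('pixels','depth')})
E
```

```text
pics
{'t': 0.0, 'qpos': array([ 1.26797569e+00,  4.23795711e-01,  1.63071217e+00,  1.05844234e-05,
        1.08859336e+00, -1.90246721e-02]), 'qvel': array([-6.11459793e-05,  4.62484428e-04, -1.01655226e-03, -1.22108049e-03,
        5.91718747e-04,  1.07588162e-03]), 'joint_torque': array([ 4.01046564e-04, -5.44618106e+01, -2.73671186e+01,  6.43873564e-02,
        2.25736928e-02, -7.94667721e-05]), 'ee_pos': array([174.82810186, 599.48957446, 240.92114252]), 'orientation': array([-1.56078276,  0.22300465, -0.22260926]), 'ft_force': array([ 0.76456011,  0.41503498, -0.51343655]), 'moment': array([-0.00297591, -0.01134843,  0.02760896]), 'width': 87.65069939748663}
side {'vertical_fov': 54.12704804921702, 'cx': 279.1036461975383, 'cy': 206.5922075691784, 'k1': -0.04875856509137513, 'xyz': array([ 328.81981392, -740.16404277,  887.18705159]), 'attitude': array([ 0.73662272, -0.06817876, -0.2254832 ])}
top {'vertical_fov': 49.899627276594686, 'cx': 278.35493113013683, 'cy': 202.94526087253956, 'k1': -0.027494954610027968, 'xyz': array([ 412.84908509,    2.93100556, 1398.31104871]), 'attitude': array([ 0.04474209, -0.05329166, -1.56883446])}
wrist {'vertical_fov': 69.65709375396438, 'cx': 278.0610360020305, 'cy': 210.33688386334785, 'k1': -0.06194138366028983, 'T_tool_cam': array([[-8.67463594e-04, -9.68356038e-01, -2.49571293e-01,
        -6.82691275e+01],
       [-3.60210898e-04,  2.49571674e-01, -9.68356262e-01,
        -1.43674073e+02],
       [ 9.99999559e-01, -7.50115504e-04, -5.65306739e-04,
         7.95359182e-01],
       [ 0.00000000e+00,  0.00000000e+00,  0.00000000e+00,
         1.00000000e+00]])}
```

View pics/top0.png

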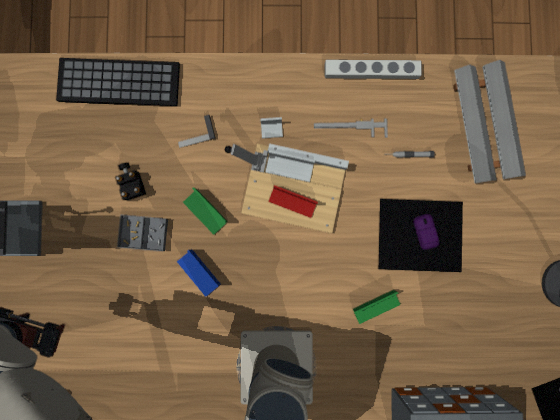

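View pics/side0.png

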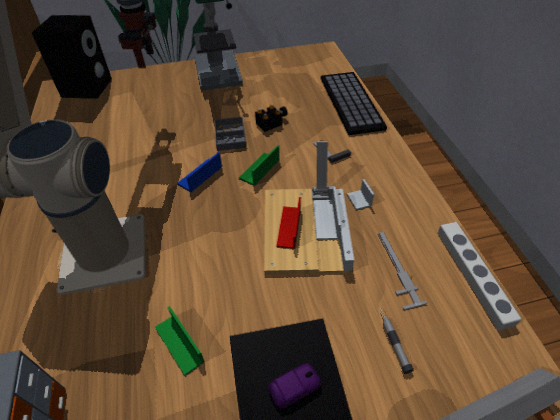

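View pics/wrist0.png

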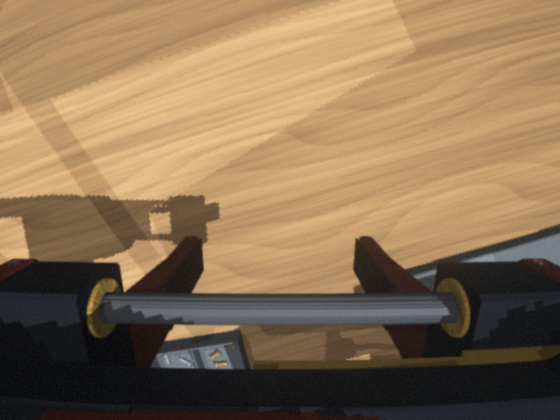

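Top view: the red section, the only red one, is at (293,201) on the jig. Look-alikes are two green ones at (205,211) and (377,306) and a blue one at (198,272). The leaf with its knob is at (228,149) and the aluminium section at (290,167). Next I'll confirm these in an enlarged crop and get rough geometry.

```bash
cat >> h.py <<'E'
def camera(im,obs=None):
    H,W=im['depth'].shape
    f=H/2/np.tan(np.radians(im['vertical_fov'])/2)
    if 'T_tool_cam' in im:
        T=np.eye(4);T[:3,:3]=R.from_rotvec(obs['orientation']).as_matrix();T[:3,3]=obs['ee_pos']
        T=T@im['T_tool_cam']; Rm,t=T[:3,:3],T[:3,3]
    else: Rm,t=R.from_rotvec(im['attitude']).as_matrix(),im['xyz']
    return f,Rm,t
def unproj(im,uv,obs=None):
    """unit-depth rays in world: returns (origin, dirs) with depth 1"""
    f,Rm,t=camera(im,obs); uv=np.atleast_2d(np.asarray(uv,float))
    d=(uv-[im['cx'],im['cy']])/f; s=d.copy()
    for _ in range(20): s=d/(1+im['k1']*(s**2).sum(1,keepdims=True))
    c=np.c_[s[:,0],-s[:,1],-np.ones(len(s))]
    return t,c@Rm.T
def atz(im,uv,z,obs=None):
    t,d=unproj(im,uv,obs); z=np.broadcast_to(z,(len(d),)); k=(z-t[2])/d[:,2]; return t+d*k[:,None]
def cloud(im,obs=None):
    H,W=im['depth'].shape; v,u=np.mgrid[:H,:W]; t,d=unproj(im,np.c_[u.ravel(),v.ravel()],obs)
    return (t+d*im['depth'].reshape(-1,1)).reshape(H,W,3)
def proj(im,P,obs=None):
    f,Rm,t=camera(im,obs); c=(np.atleast_2d(P)-t)@Rm
    s=np.c_[c[:,0],-c[:,1]]/(-c[:,2:]); r2=(s**2).sum(1,keepdims=True)
    return s*(1+im['k1']*r2)*f+[im['cx'],im['cy']]
E
python3 - <<'E'
from h import *
import pickle
im=pickle.load(open('top0.pkl','rb')); save(im,'topc',(200,130,365,245),4.8)
c=cloud(im)
for uv in [(228,149),(293,201),(290,167),(250,210),(320,160),(250,240)]: print(uv,c[uv[1],uv[0]].round(1))
im=pickle.load(open('side0.pkl','rb')); save(im,'sidec',(235,130,385,290),3.7)
c=cloud(im)
for uv in [(300,262),(290,225),(326,215),(321,160)]: print(uv,c[uv[1],uv[0]].round(1))
E
```

```text
(228, 149) [643.1 137.8 141.9]
(293, 201) [504.7 -49.1  25.7]
(290, 167) [611.1 -40.5  11.5]
(250, 210) [477.5  82.4  14.3]
(320, 160) [ 626.4 -129.3   53.9]
(250, 240) [385.4  83.1  -6. ]
(300, 262) [ 502.3 -165.3   17.6]
(290, 225) [506.3 -45.3  23.6]
(326, 215) [615.2 -27.4  15. ]
(321, 160) [633.2  97.4 109.4]
```

View pics/topc.png

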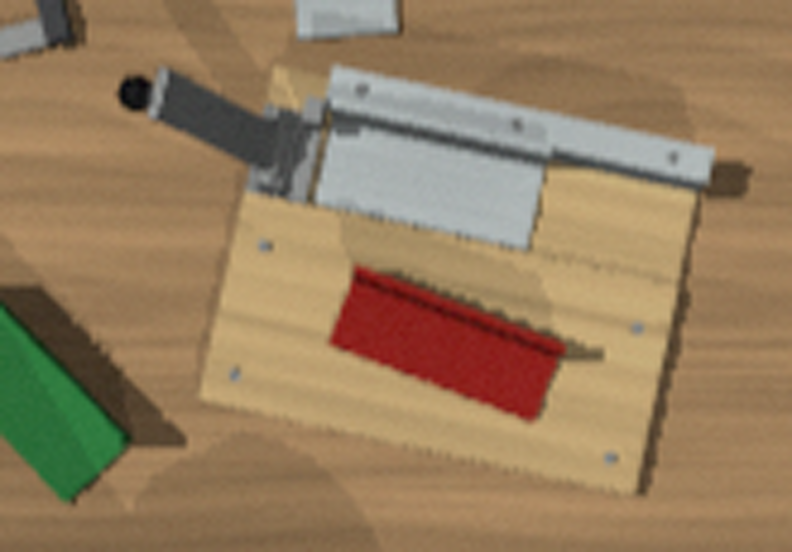

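View pics/sidec.png

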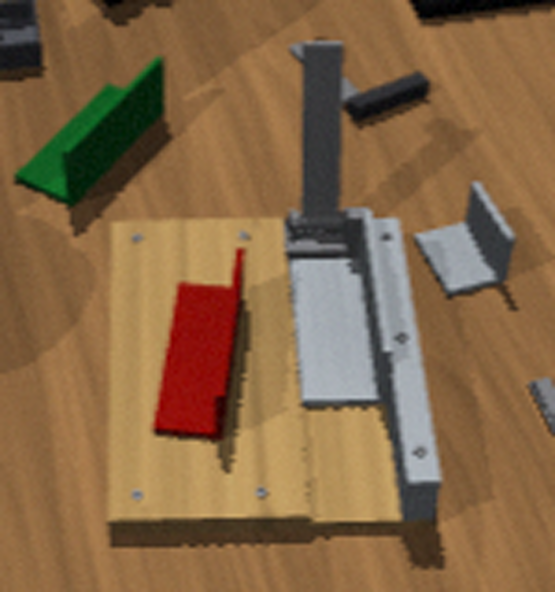

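The crops confirm it: the red L lies on the front ledge with its upright leg towards the fence. The bare aluminium one is in the rebate, and the leaf stands open with its knob at top-crop (135,92). Now I'll fit rough geometry and plan a wrist view.

Run:
```python
from h import *
import pickle
im=pickle.load(open('top0.pkl','rb'))
s=4.8
def px(a): return np.array(a)/s+[200,130]
# fence top front/back edges z=55
a=atz(im,[px((330,110)),px((710,187)),px((333,66)),px((713,148))],55); print(a.round(1))
d=a[1]-a[0]; print('fence yaw', np.arctan2(-d[0],d[1]), np.linalg.norm(d))
r=atz(im,[px((330,345)),px((535,421))],24); print(r.round(1), np.linalg.norm(r[1]-r[0]))
r=atz(im,[px((355,267)),px((566,345))],68); print(r.round(1), np.linalg.norm(r[1]-r[0]))
print(R.from_rotvec(ctrl.get_obs()['orientation']).as_matrix().round(3))
```

```text
[[ 647.3   24.7   55. ]
 [ 599.3 -213.    55. ]
 [ 675.2   22.9   55. ]
 [ 623.9 -215.1   55. ]]
fence yaw 2.9423817228565494 242.4577175145563
[[ 502.    24.8   24. ]
 [ 453.9 -105.4   24. ]] 138.8142117740622
[[ 547.4    8.8   68. ]
 [ 499.4 -121.2   68. ]] 138.57717520718228
[[ 0.96  -0.     0.28 ]
 [-0.28  -0.001  0.96 ]
 [-0.    -1.    -0.001]]
```

servo_tool --moves "0.415 -0.655 0.01 0 0 5;0.415 -0.655 0.01 0 0 5;0.415 -0.655 0.01 0 0 5;0.415 -0.655 0.01 0 0 5;0.415 -0.655 0.01 0 0 5;0.415 -0.655 0.01 0 0 5;0.415 -0.655 0.01 0 0 5;0.415 -0.655 0.01 0 0 5"

```text
t: 1.15
ee_pos: [443.3, 175.8, 248.3]
orientation: [-1.565, 0.154, -0.155]
ft_force: [-0.0, 0.9, -0.3]
width: 87.6
```

servo_tool --moves "0.147 -0.232 0.003 0 0 0;0.147 -0.232 0.003 0 0 0;0.147 -0.232 0.003 0 0 0;0.147 -0.232 0.003 0 0 0;0.147 -0.232 0.003 0 0 0;0.147 -0.232 0.003 0 0 0"

```text
t: 1.9
ee_pos: [589.7, -55.3, 250.6]
orientation: [-1.565, 0.157, -0.155]
ft_force: [-0.2, -0.3, 0.5]
width: 87.5
```

Run:
```python
from h import *
import pickle
o=ctrl.get_obs(); im=ctrl.get_image('wrist'); pickle.dump((o,im),open('w1.pkl','wb')); save(im,'w1',None,1.42)
print(o['t'],o['ee_pos'],o['orientation'])
```

```text
1.9 [589.68082111 -55.3271136  250.59195041] [-1.56497742  0.1566976  -0.15541272]
```

View pics/w1.png

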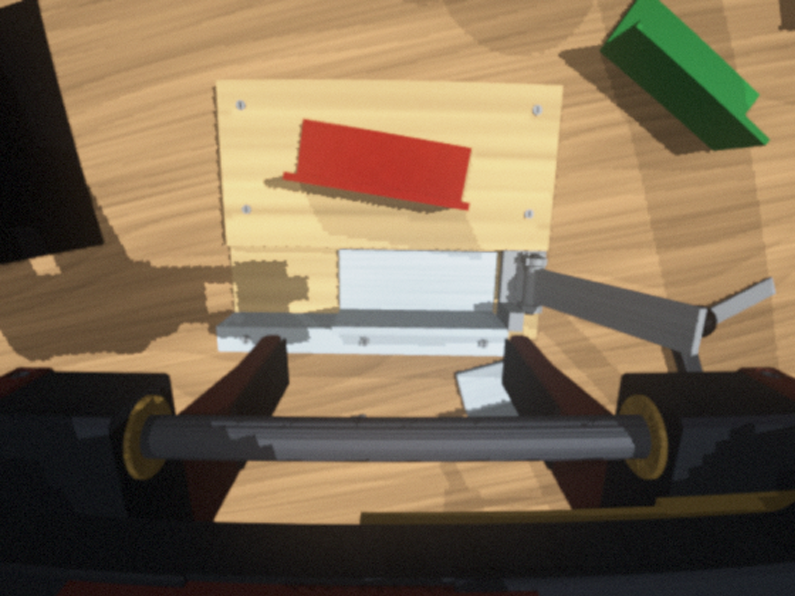

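The wrist view shows the jig nearly square in the picture. Red is at (385,165), the aluminium flat leg at (418,280), the fence top at (360,342) and the leaf at upper right. I'll enlarge it to read corners.

Run:
```python
from h import *
import pickle
o,im=pickle.load(open('w1.pkl','rb')); save(im,'w1a',(145,130,405,255),3.05); save(im,'w1b',(145,50,405,180),3.05)
```

```text
(no output)
```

View pics/w1a.png

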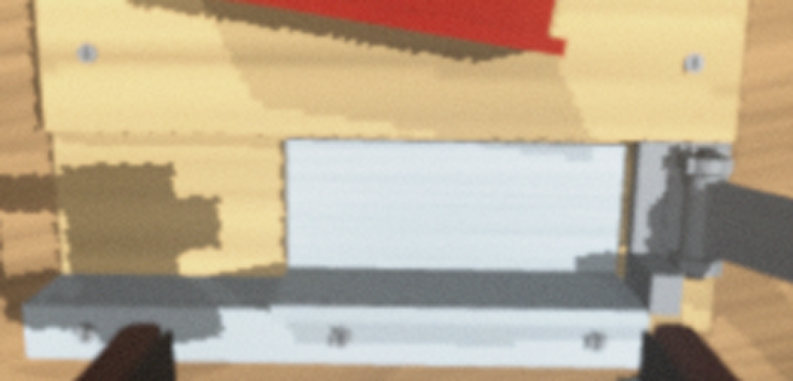

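View pics/w1b.png

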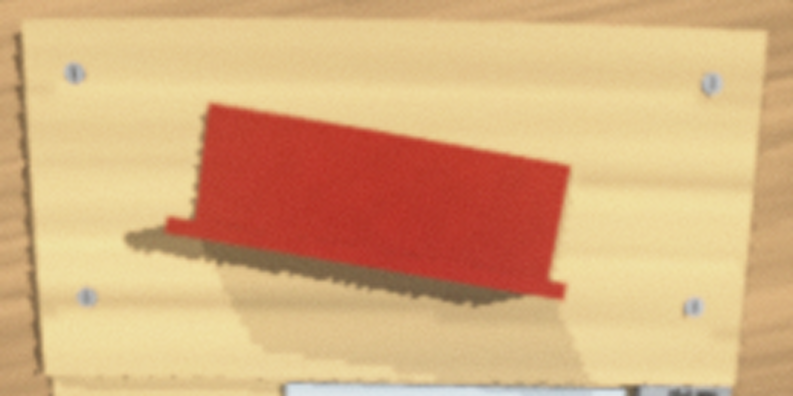

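Run:
```python
from h import *
import pickle
o,im=pickle.load(open('w1.pkl','rb')); s=3.05
A=lambda a:np.array(a)/s+[145,130]; B=lambda a:np.array(a)/s+[145,50]
L=atz(im,[A((48,134)),A((736,142)),B((22,20)),B((767,32))],18,o); print('ledge',L.round(1),np.linalg.norm(L[1]-L[0]),np.linalg.norm(L[2]-L[0]))
F=atz(im,[A((25,308)),A((648,308))],55,o); print('fence',F.round(1),np.linalg.norm(F[1]-F[0]))
yaws=[]
for P in (L[:2],L[2:],F):
    d=P[1]-P[0]; yaws.append(np.arctan2(-d[0],d[1]))
print(yaws)
yaw=np.mean(yaws[:2]+[yaws[2]])
X=np.array([np.cos(yaw),np.sin(yaw)]);Y=np.array([-np.sin(yaw),np.cos(yaw)])
Rj=np.array([X,Y]) 
# corner candidates
print('from fence x', (Rj@F[:,:2].T)[0], 'y', (Rj@F[:,:2].T)[1]-[-245,0])
print('from ledge x', (Rj@L[:2,:2].T)[0]+63,(Rj@L[2:,:2].T)[0]+200,'y',(Rj@L[:,:2].T)[1]-[-244.5,39.5,-244.5,39.5])
np.save('yaw.npy',yaw)
r=atz(im,[B((210,103)),B((570,166))],24,o); q=atz(im,[B((166,218)),B((566,285))],68,o); q2=atz(im,[B((166,232)),B((565,299))],68,o)
for n,P in (('redflat',r),('red inner top',q),('outer',q2)):
    d=P[1]-P[0]; print(n,(P[:,:2]@Rj.T).round(1),np.arctan2(-d[0],d[1]),np.linalg.norm(d))
a=atz(im,[A((285,140)),A((628,145)),A((288,268)),A((618,268))],16,o); print('al',(a[:,:2]@Rj.T).round(1))
c=cloud(im,o)
for p in [A((450,200)),A((200,100)),A((130,220)),A((450,345)),B((350,200)),A((10,350))]: u=p.round().astype(int); print(u,c[u[1],u[0]].round(1))
```

```text
ledge [[ 542.3 -195.7   18. ]
 [ 601.6   82.7   18. ]
 [ 407.3 -167.5   18. ]
 [ 467.8  111.4   18. ]] 284.6464137318159 137.95904672557833
fence [[ 604.2 -209.3   55. ]
 [ 652.    29.4   55. ]] 243.4444785717541
[np.float64(-0.20986805442166245), np.float64(-0.21378450603879964), np.float64(-0.19737367570259748)]
from fence x [634.34139202 631.9958238 ] y [164.31638775 162.74956638]
from ledge x [633.96947962 634.78337057] [633.01059751 634.94427123] y [164.47651742 165.12176757 164.26339249 165.64007968]
redflat [[464.8  -7.4]
 [486.7 130.3]] -0.3646202180478104 139.41546185090448
red inner top [[508.9 -15. ]
 [530.4 123.3]] -0.3615257335446123 139.93655741079152
outer [[513.5 -15.2]
 [535.2 123.2]] -0.36231387724449465 140.05071588296363
al [[573.2  18.1]
 [573.9 160.1]
 [628.1  18.1]
 [626.9 159.4]]
[293 196] [603.3 -37.6  17.5]
[211 163] [ 541.9 -129.4   19.1]
[188 202] [ 585.6 -174.     9.9]
[293 243] [651.4 -48.5  55.5]
[260 116] [499.6 -57.9  24.3]
[148 245] [ 6.358e+02 -2.501e+02  2.000e-01]
```

```bash
cat >> h.py <<'E'
yaw=-0.208
Xj=np.array([np.cos(yaw),np.sin(yaw)]);Yj=np.array([-np.sin(yaw),np.cos(yaw)])
C=633.8*Xj+164.3*Yj
def j2w(x,y,z): return np.r_[C+x*Xj+y*Yj,z+10]
def w2j(p):
    p=np.asarray(p,float); d=p[...,:2]-C; return np.stack([d@Xj,d@Yj,p[...,2]-10],-1)
E
python3 - <<'E'
from h import *
print('corner',C, Xj,Yj); t=j2w(-143,-106,37); e=ctrl.get_obs()['ee_pos']; print(t,t-e)
E
```

```text
corner [654.06750989  29.87678867] [ 0.97844588 -0.20650342] [0.20650342 0.97844588]
[492.26038654 -44.30848502  47.        ] [ -96.70572291    9.81660882 -203.58052663]
```

servo_tool --moves "-0.097 0.010 -0.05 0 0 -0.5;-0.097 0.010 -0.10 0 0 -0.5;-0.097 0.010 -0.12 0 0 -0.5;-0.097 0.010 -0.16 0 0 -0.5;-0.097 0.010 -0.20 0 0 -0.5;-0.097 0.010 -0.203 0 0 -0.5;-0.097 0.010 -0.203 0 0 -0.5" --hand 0

```text
t: 2.82
ee_pos: [492.5, -43.5, 49.0]
orientation: [-1.565, 0.16, -0.16]
ft_force: [0.4, 0.4, -1.0]
width: 87.8
```

Run:
```python
from h import *
import pickle
o=ctrl.get_obs(); im=ctrl.get_image('wrist'); save(im,'w2',None,1.42)
print(o['t'],w2j(o['ee_pos']),o['orientation'],o['ft_force'])
```

```text
2.825 [-142.88653519 -105.13875723   38.95248223] [-1.56478306  0.16011281 -0.16027038] [ 0.36768804  0.42480524 -1.00586256]
```

View pics/w2.png

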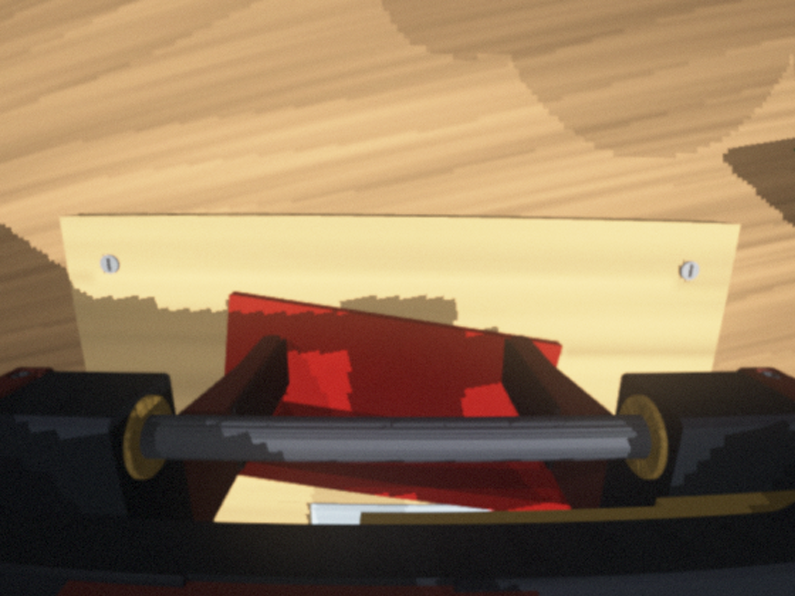

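servo_tool --moves "0.008 -0.0017 -0.002 0 0 -0.2;0.0157 -0.0033 -0.002 0 0 -0.2;0.0235 -0.005 -0.002 0 0 -0.2;0.0313 -0.0066 -0.002 0 0 -0.2;0.0391 -0.0083 -0.002 0 0 -0.2;0.047 -0.0099 -0.002 0 0 -0.2;0.0548 -0.0116 -0.002 0 0 -0.2;0.0626 -0.0132 -0.002 0 0 -0.2"

```text
t: 3.88
ee_pos: [555.6, -57.7, 46.0]
orientation: [-1.565, 0.164, -0.164]
ft_force: [-0.6, 0.3, -0.4]
width: 88.0
```

Run:
```python
from h import *
import pickle
o=ctrl.get_obs(); im=ctrl.get_image('wrist'); save(im,'w3',None,1.42)
im=ctrl.get_image('side');save(im,'s3',(235,130,385,290),3.7)
print(o['t'],w2j(o['ee_pos']),o['orientation'],o['ft_force'])
```

```text
3.875 [ -78.22182719 -105.96533495   36.02120743] [-1.56457436  0.16399493 -0.16384936] [-0.6489054   0.33977775 -0.42376785]
```

View pics/w3.png

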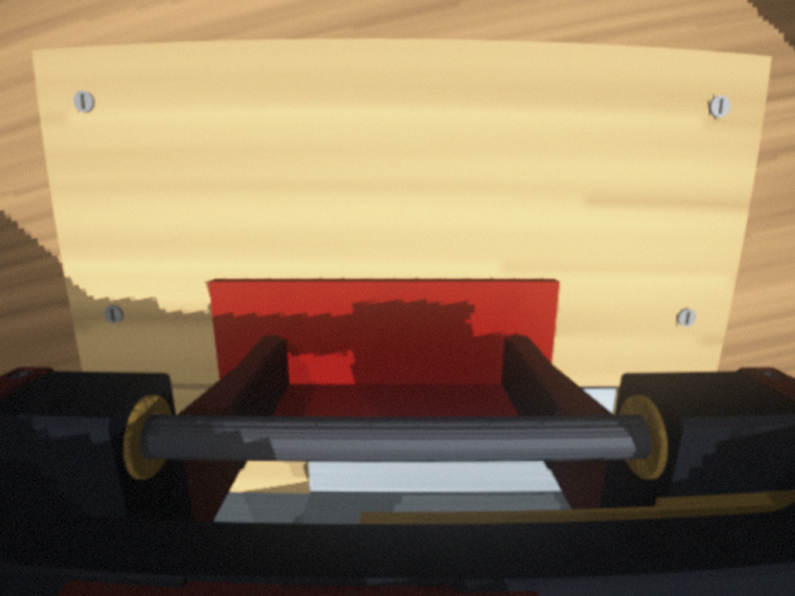

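View pics/s3.png

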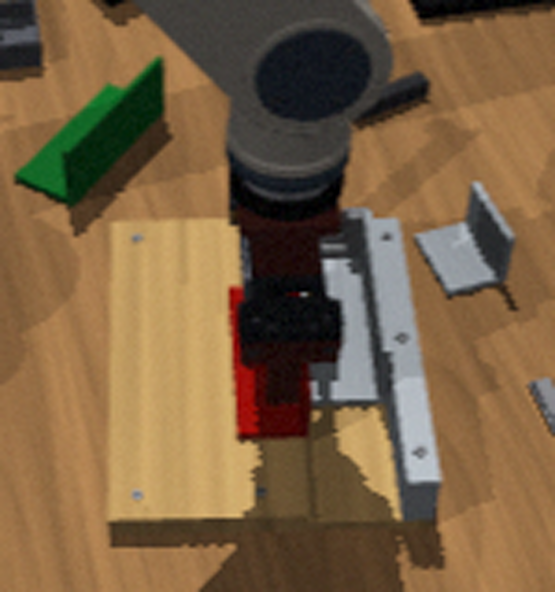

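servo_tool --moves "0.0065 -0.0014 0 0 0 -0.1;0.013 -0.0027 0 0 0 -0.1;0.0196 -0.0041 0 0 0 -0.1;0.0261 -0.0055 0 0 0 -0.1;0.0326 -0.0069 0 0 0 -0.1;0.0391 -0.0083 0 0 0 -0.1;0.0457 -0.0096 0 0 0 -0.1;0.051 -0.0108 0 0 0 -0.1"

```text
t: 4.97
ee_pos: [606.6, -68.4, 46.1]
orientation: [-1.564, 0.165, -0.165]
ft_force: [-1.9, 0.1, 1.0]
width: 87.9
```

Run:
```python
from h import *
import pickle
o=ctrl.get_obs(); im=ctrl.get_image('wrist'); save(im,'w4',None,1.42)
print(o['t'],w2j(o['ee_pos']),o['orientation'],o['ft_force'])
```

```text
4.975 [ -26.1360777  -105.96620216   36.14753484] [-1.56446267  0.16521113 -0.16533762] [-1.94886351  0.05623277  0.99128806]
```

View pics/w4.png

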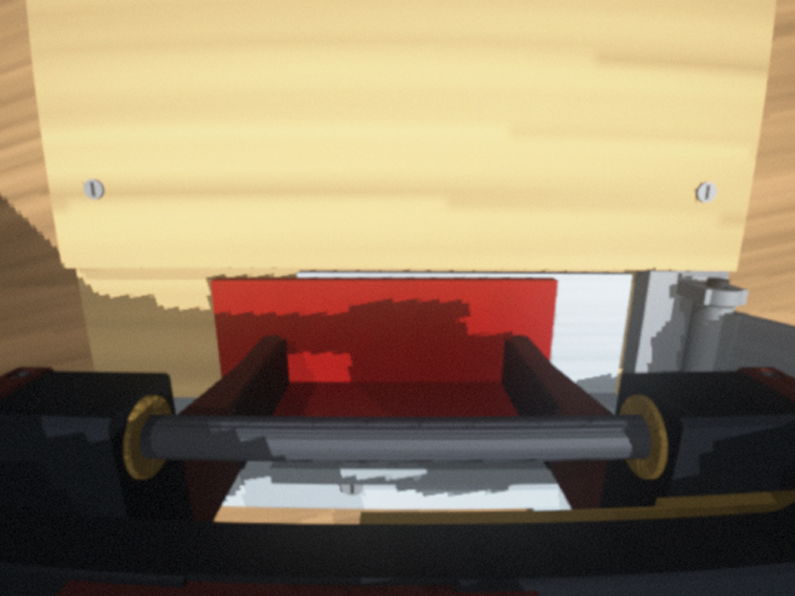

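servo_tool --moves "0.001 -0.0002 0 0 0 0;0.002 -0.0004 0 0 0 0;0.003 -0.0006 0 0 0 0;0.004 -0.0008 0 0 0 0"

```text
t: 5.52
ee_pos: [609.2, -68.9, 46.0]
orientation: [-1.564, 0.167, -0.164]
ft_force: [-6.2, 1.2, 3.5]
width: 87.6
```

servo_tool --moves "0.001 -0.0002 0 0 0 0;0.002 -0.0004 0 0 0 0;0.002 -0.0004 0 0 0 0"

```text
t: 5.9
ee_pos: [609.2, -68.9, 45.6]
orientation: [-1.564, 0.171, -0.161]
ft_force: [-10.3, 2.4, 5.7]
width: 88.1
```

Run:
```python
from h import *
import pickle
o=ctrl.get_obs(); im=ctrl.get_image('wrist'); save(im,'w5',None,1.42)
print(o['t'],w2j(o['ee_pos']),o['orientation'],o['ft_force'],o['moment'])
```

```text
5.9 [ -23.51909734 -105.9661592    35.62744661] [-1.56395805  0.17073569 -0.16080027] [-10.27551007   2.35808735   5.71987743] [ 0.16360369  1.49478741 -0.24430694]
```

View pics/w5.png

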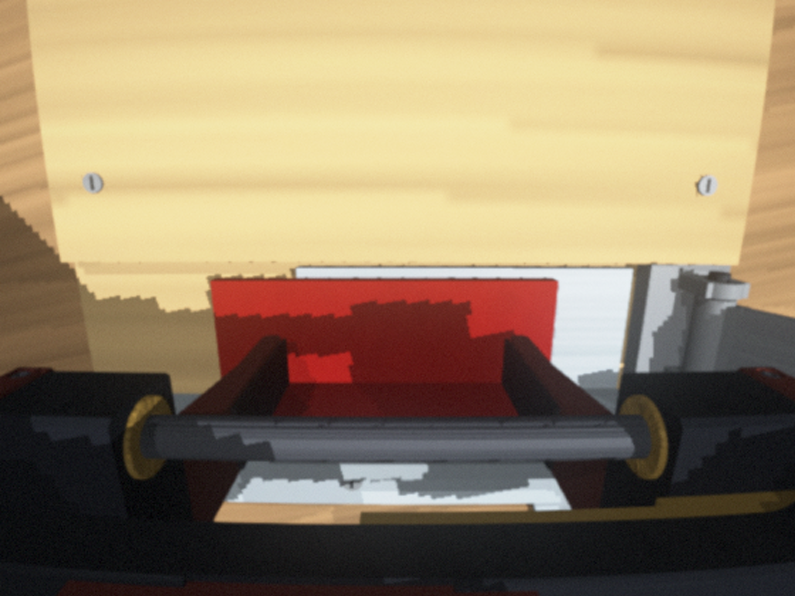

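servo_tool --moves "-0.010 0.002 0 0 0 0;-0.010 0.002 0.03 0 0 0;-0.010 0.002 0.07 0 0 0;-0.022 -0.04 0.07 0 0 0;-0.0224 -0.0965 0.07 0 0 0;-0.0224 -0.0965 0.07 0 0 0"

```text
t: 6.7
ee_pos: [590.2, -169.4, 116.7]
orientation: [-1.565, 0.166, -0.17]
ft_force: [0.5, 0.1, 0.1]
width: 87.8
```

servo_tool --moves "0 0 0 0 0 0;0 0 0 0 0 0;0 0 0 0 0 0;0 0 0 0 0 0;0 0 0 0 0 0" --hand 255

```text
t: 7.32
ee_pos: [589.8, -165.7, 116.1]
orientation: [-1.565, 0.165, -0.165]
ft_force: [1.0, -0.7, 0.0]
width: 40.6
```

Run:
```python
from h import *
import pickle
o=ctrl.get_obs(); im=ctrl.get_image('wrist'); save(im,'w6',None,1.42)
pickle.dump((o,im),open('w6.pkl','wb'))
print(o['t'],w2j(o['ee_pos']),o['orientation'],o['ft_force'],o['width'])
im=ctrl.get_image('side');save(im,'s6',(235,130,385,290),3.7)
```

```text
7.325 [ -22.46148316 -204.61097718  106.10347132] [-1.56451577  0.16484212 -0.16482866] [ 1.02446059 -0.69438582  0.04415918] 40.629124922746286
```

View pics/w6.png

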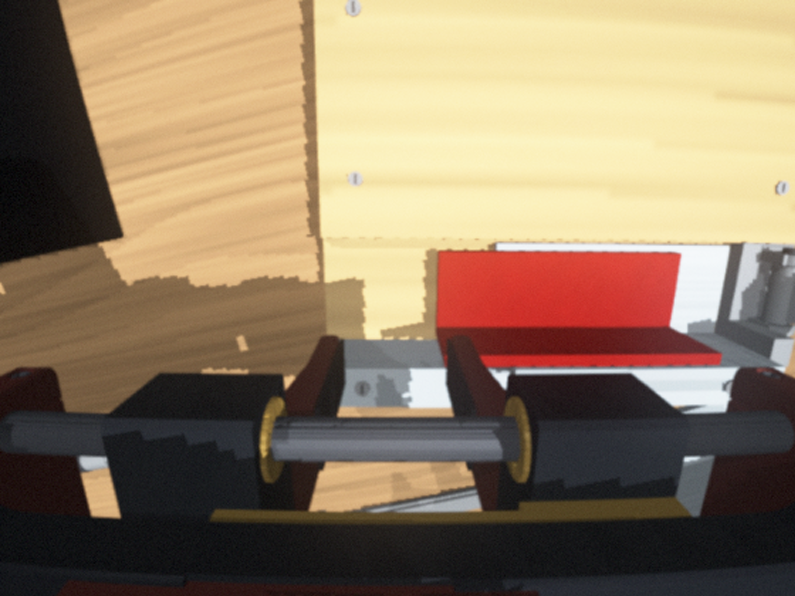

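View pics/s6.png

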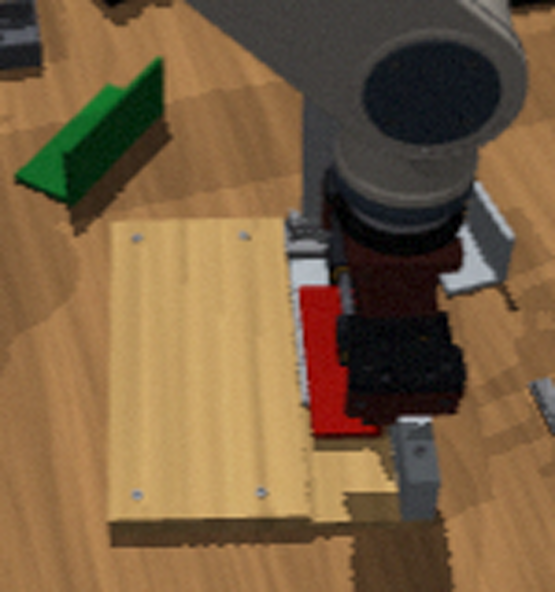

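servo_tool --moves "0 0 0 0 0 0;0 0 0 0 0 0;0 0 0 0 0 0;0 0 0 0 0 0;0 0 -0.03 0 0 0;0 0 -0.06 0 0 0;0 0 -0.075 0 0 0;0 0 -0.084 0 0 0"

```text
t: 8.43
ee_pos: [589.7, -166.0, 31.5]
orientation: [-1.564, 0.166, -0.165]
ft_force: [-0.1, 0.8, 0.8]
width: 0.3
```

Run:
```python
from h import *
import pickle
o,im=pickle.load(open('w6.pkl','rb'))
print(w2j(atz(im,np.array([[437,252],[680,253],[437,325],[496,243],[728,245]])/1.42,[22,22,22,16,16],o)).round(1))
o=ctrl.get_obs(); im=ctrl.get_image('wrist'); save(im,'w7',None,1.42)
print(o['t'],w2j(o['ee_pos']),o['orientation'],o['ft_force'],o['width'])
```

```text
[[ -56.3 -180.1   12. ]
 [ -56.3  -39.8   12. ]
 [ -13.5 -179.1   12. ]
 [ -60.6 -145.9    6. ]
 [ -60.5   -6.     6. ]]
8.425 [ -22.54747121 -204.95140789   21.5280522 ] [-1.56437931  0.16563451 -0.16483066] [-0.13719137  0.81452114  0.84978696] 0.3359711557077923
```

View pics/w7.png

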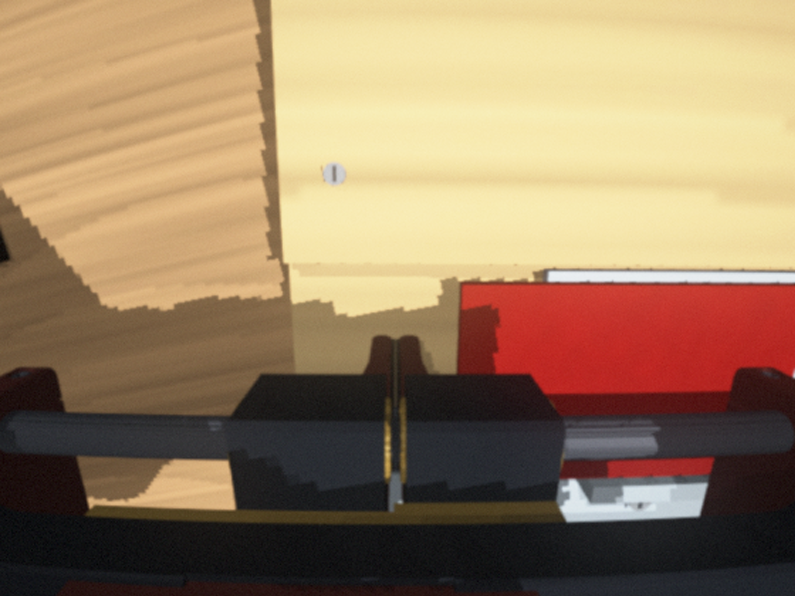

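Run:
```python
from h import *
o=ctrl.get_obs(); im=ctrl.get_image('wrist'); c=w2j(cloud(im,o)); e=w2j(o['ee_pos'])
for p in [(500,380),(540,378),(540,420),(420,345),(410,360),(415,370),(555,375),(640,440),(740,380),(740,480)]:
    q=(np.array(p)/1.42).round().astype(int); print(p,(c[q[1],q[0]]-e).round(1))
```

```text
(500, 380) [-33.1  20.7  69.8]
(540, 378) [ 2.7 57.1 -8.2]
(540, 420) [-33.7  23.2  85.3]
(420, 345) [ -6.5  11.3 -20.1]
(410, 360) [-11.5   6.2   8.1]
(415, 370) [-10.9   7.4  15.1]
(555, 375) [ 1.8 63.3 -8.7]
(640, 440) [-25.3  44.5  78.4]
(740, 380) [-30.1  73.   65.4]
(740, 480) [-10.1  73.1  71.3]
```

servo_tool --moves "0.0012 0.0059 0 0 0 0;0.0025 0.0117 0 0 0 0;0.0037 0.0176 0 0 0 0;0.005 0.0235 0 0 0 0;0.0062 0.0294 0 0 0 0;0.0074 0.0352 0 0 0 0;0.0083 0.0391 0 0 0 0;0.0087 0.0411 0 0 0 0"

```text
t: 9.52
ee_pos: [598.5, -124.7, 32.1]
orientation: [-1.565, 0.165, -0.165]
ft_force: [0.7, -2.4, 1.8]
width: 0.5
```

Run:
```python
from h import *
import pickle
o=ctrl.get_obs(); im=ctrl.get_image('wrist'); save(im,'w8',None,1.42)
print(o['t'],w2j(o['ee_pos']),o['orientation'],o['ft_force'],o['width'])
```

```text
9.525 [ -22.47007843 -162.70282917   22.05865376] [-1.56451848  0.16514686 -0.16498622] [ 0.65805484 -2.43540877  1.8495862 ] 0.45136655164107525
```

View pics/w8.png

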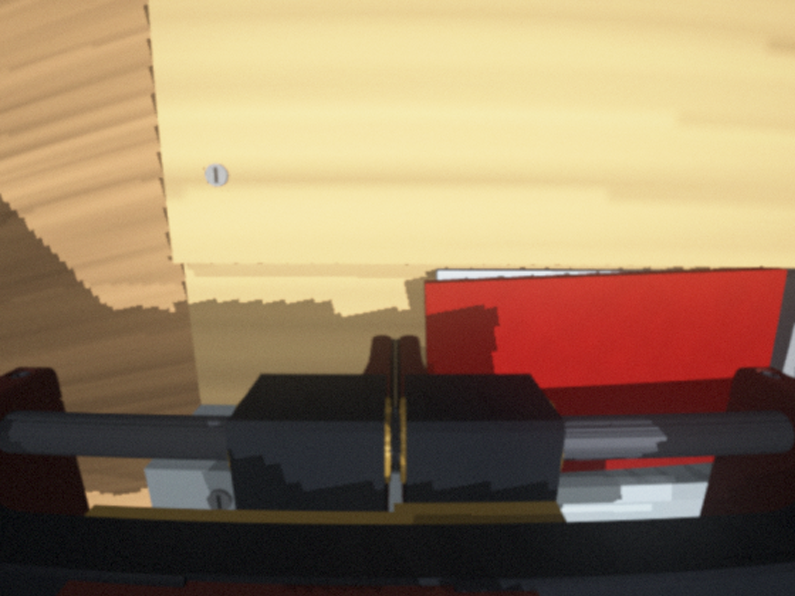

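servo_tool --moves "-0.0008 -0.004 0 0 0 0;-0.0145 -0.0009 0 0 0 0;-0.0137 0.0028 0 0 0 0;-0.013 0.0058 0 0 0 0;-0.0125 0.0078 0 0 0 0"

```text
t: 10.2
ee_pos: [586.1, -116.9, 32.2]
orientation: [-1.565, 0.165, -0.165]
ft_force: [-0.3, -0.7, -0.1]
width: 0.4
```

Run:
```python
from h import *
import pickle
o=ctrl.get_obs(); im=ctrl.get_image('wrist'); save(im,'w9',None,1.42)
print(o['t'],w2j(o['ee_pos']),o['orientation'],o['ft_force'],o['width'])
```

```text
10.2 [ -36.15082754 -157.68461791   22.17154171] [-1.56462267  0.16494981 -0.16516114] [-0.2742147  -0.71508256 -0.0829855 ] 0.44412359940978025
```

View pics/w9.png

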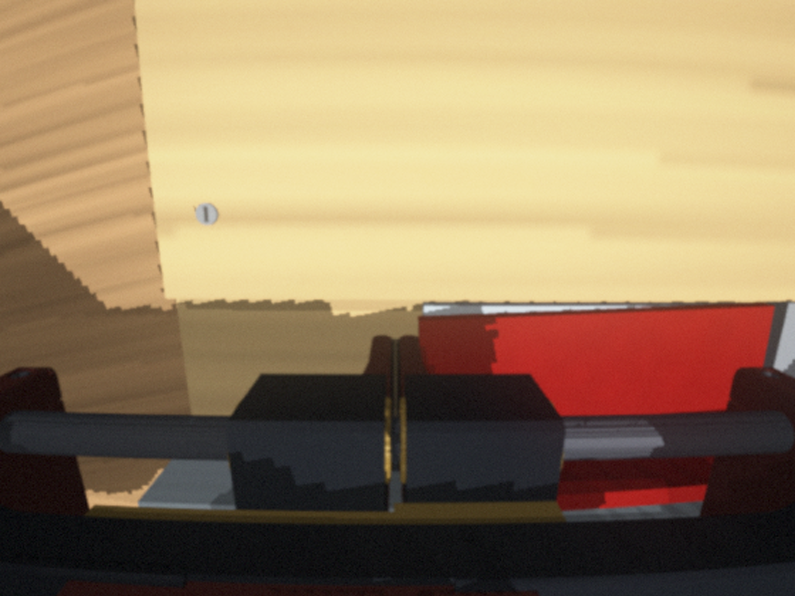

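servo_tool --moves "0.0003 0.0015 0 0 0 0;0.0006 0.0029 0 0 0 0;0.0009 0.0044 0 0 0 0;0.0009 0.0044 0 0 0 0"

```text
t: 10.75
ee_pos: [587.0, -112.7, 32.2]
orientation: [-1.564, 0.165, -0.165]
ft_force: [0.0, -1.3, -0.0]
width: 0.5
```

Run:
```python
from h import *
import pickle
o=ctrl.get_obs(); im=ctrl.get_image('wrist'); save(im,'w10',None,1.42)
print(o['t'],w2j(o['ee_pos']),o['orientation'],o['ft_force'],o['width'])
```

```text
10.75 [ -36.20889227 -153.3305523    22.17313415] [-1.56446423  0.16509452 -0.16545454] [ 0.03857577 -1.31217316 -0.00656552] 0.5474438126816769
```

View pics/w10.png

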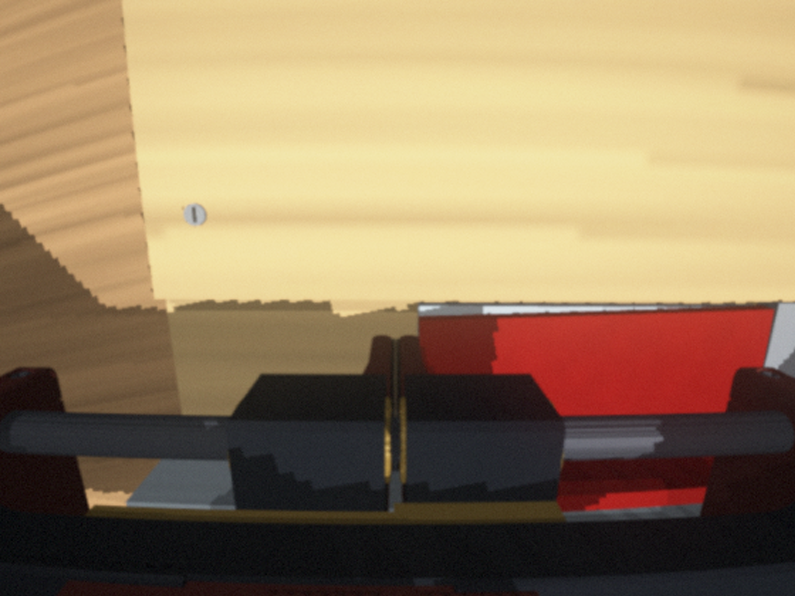

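servo_tool --moves "-0.0012 -0.0059 0 0 0 0;-0.0012 -0.0059 0.045 0 0 0;-0.0012 -0.0059 0.08 0 0 0;0.0128 0.0501 0.08 0 0 0;0.0128 0.0801 0.08 0 0 0;0.0128 0.0801 0.08 0 0 0;0.0128 0.0801 0.08 0 0 0;0.0128 0.0801 0.08 0 0 0" --hand 0

```text
t: 11.8
ee_pos: [599.6, -33.7, 112.0]
orientation: [-1.565, 0.166, -0.166]
ft_force: [0.1, -0.3, 0.6]
width: 76.8
```

Run:
```python
from h import *
import pickle
o=ctrl.get_obs(); im=ctrl.get_image('wrist'); save(im,'w11',None,1.42); pickle.dump((o,im),open('w11.pkl','wb'))
print(o['t'],w2j(o['ee_pos']),o['orientation'],o['ft_force'],o['width'])
```

```text
11.8 [-40.1885045  -73.50638163 101.99664109] [-1.56453094  0.16634438 -0.16608587] [ 0.09835778 -0.29714978  0.57258227] 76.81297935689378
```

View pics/w11.png

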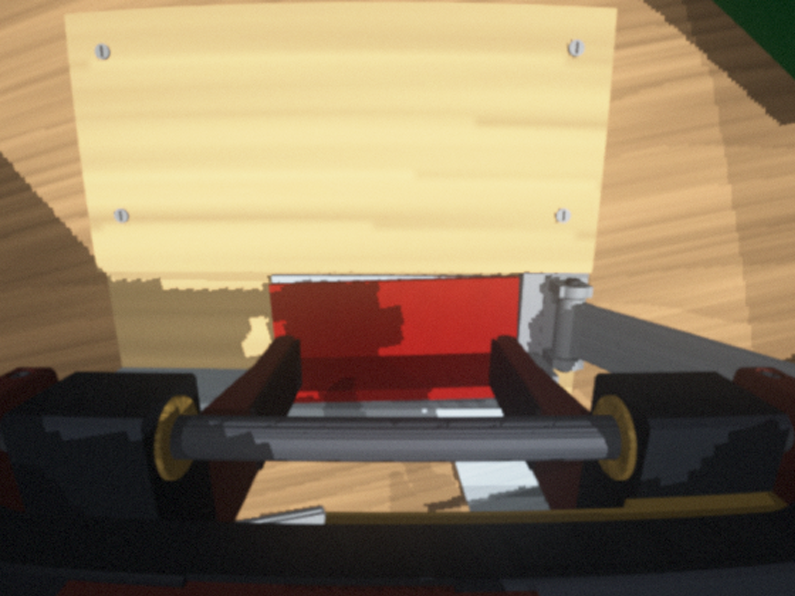

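servo_tool --moves "0 0 -0.04 0 0 0;0 0 -0.06 0 0 0;0 0 -0.067 0 0 0;0.0059 -0.0012 -0.067 0 0 0;0.0117 -0.0025 -0.067 0 0 0;0.0157 -0.0033 -0.067 0 0 0;0.0176 -0.0037 -0.067 0 0 0;0.0196 -0.0041 -0.067 0 0 0"

```text
t: 12.85
ee_pos: [616.3, -36.2, 45.0]
orientation: [-1.564, 0.171, -0.161]
ft_force: [-13.9, 3.8, 8.9]
width: 87.8
```

Run:
```python
from h import *
import pickle
o=ctrl.get_obs(); im=ctrl.get_image('wrist'); save(im,'w12',None,1.42)
print(o['t'],w2j(o['ee_pos']),o['orientation'],o['ft_force'],o['width'])
```

```text
12.85 [-23.32346458 -72.46685596  34.98710434] [-1.5640166   0.17145034 -0.16107062] [-13.88293495   3.81126995   8.91077819] 87.75187093014733
```

View pics/w12.png

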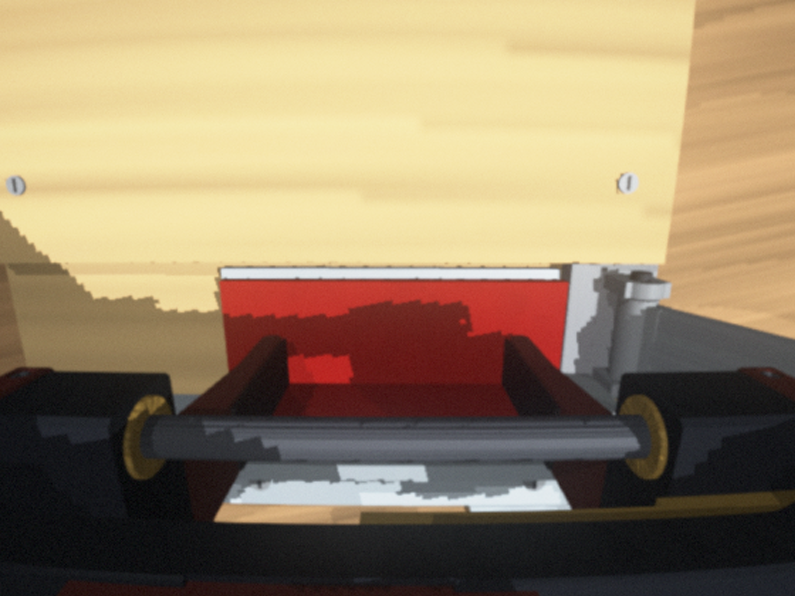

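servo_tool --moves "-0.010 0.002 0 0 0 0;-0.010 0.002 0.04 0 0 0;-0.010 0.002 0.07 0 0 0;-0.0217 -0.04 0.07 0 0 0;-0.0317 -0.0924 0.07 0 0 0;-0.0317 -0.0924 0.07 0 0 0;-0.0317 -0.0924 0.07 0 0 0;-0.0317 -0.0924 0.07 0 0 0" --hand 255

```text
t: 13.9
ee_pos: [587.8, -128.1, 115.1]
orientation: [-1.564, 0.164, -0.165]
ft_force: [0.5, 1.5, 0.3]
width: 11.3
```

servo_tool --moves "0 0 0 0 0 0;0 0 0 0 0 0;0 0 0 0 0 0;0 0 -0.04 0 0 0;0 0 -0.07 0 0 0;0 0 -0.083 0 0 0;0 0 -0.083 0 0 0"

```text
t: 14.78
ee_pos: [587.2, -129.0, 31.6]
orientation: [-1.564, 0.166, -0.164]
ft_force: [-0.1, -0.6, -0.8]
width: 0.7
```

Run:
```python
from h import *
import pickle
o=ctrl.get_obs(); im=ctrl.get_image('wrist'); save(im,'w13',None,1.42)
print(o['t'],w2j(o['ee_pos']),o['orientation'],o['ft_force'],o['width'])
```

```text
14.775 [ -32.58048561 -169.27096163   21.5711923 ] [-1.56427691  0.16629269 -0.16418754] [-0.13658956 -0.56920018 -0.80518949] 0.7130876499897039
```

View pics/w13.png

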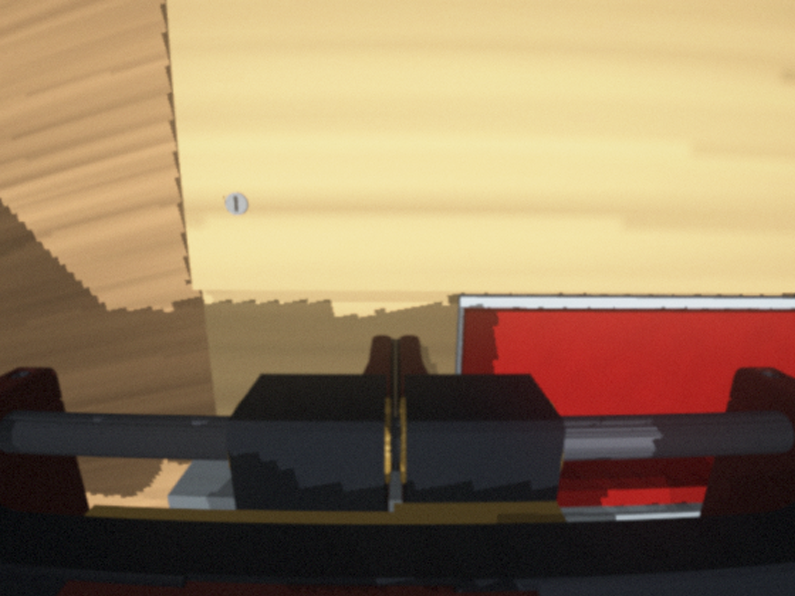

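servo_tool --moves "0.001 0.0049 0 0 0 0;0.0021 0.0098 0 0 0 0;0.0027 0.0127 0 0 0 0;0.0031 0.0147 0 0 0 0;0.0035 0.0166 0 0 0 0;0.0037 0.0176 0 0 0 0;0.0037 0.0176 0 0 0 0"

```text
t: 15.7
ee_pos: [591.3, -111.8, 32.2]
orientation: [-1.565, 0.165, -0.165]
ft_force: [-0.6, -2.5, 1.8]
width: 0.5
```

Run:
```python
from h import *
import pickle
o=ctrl.get_obs(); im=ctrl.get_image('wrist'); save(im,'w14',None,1.42)
print(o['t'],w2j(o['ee_pos']),o['orientation'],o['ft_force'],o['width'])
```

```text
15.7 [ -32.16391356 -151.56765001   22.19882354] [-1.56468539  0.16521483 -0.16543082] [-0.64202883 -2.51991068  1.8020161 ] 0.5407269688952597
```

View pics/w14.png

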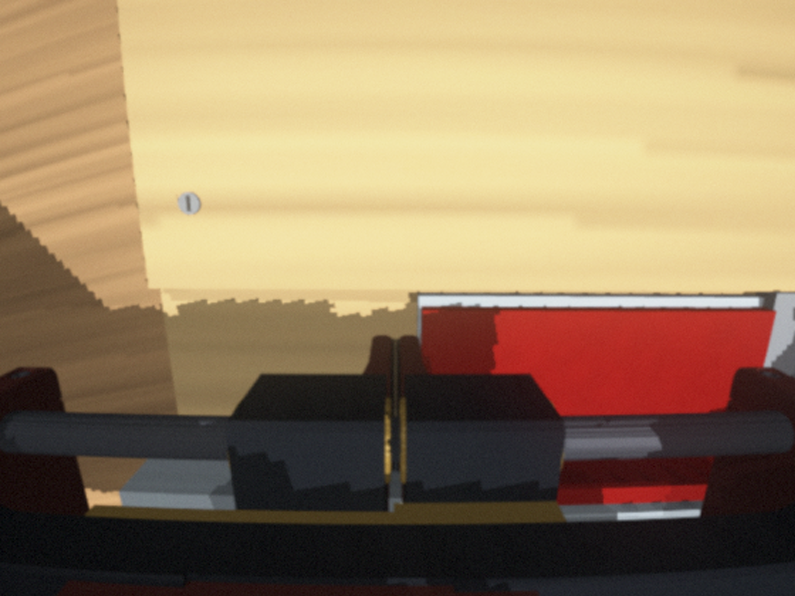

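servo_tool --moves "0.0002 0.001 0 0 0 0;0.0004 0.002 0 0 0 0;0.0006 0.0029 0 0 0 0;0.0008 0.0039 0 0 0 0;0.0008 0.0039 0 0 0 0"

```text
t: 16.38
ee_pos: [591.4, -110.8, 32.2]
orientation: [-1.568, 0.165, -0.164]
ft_force: [-4.0, -20.3, 2.1]
width: 0.7
```

Run:
```python
from h import *
import pickle
o=ctrl.get_obs(); im=ctrl.get_image('wrist'); save(im,'w15',(270,180,560,300),2.75)
print(o['t'],w2j(o['ee_pos']),o['orientation'],o['ft_force'],o['width'])
```

```text
16.375 [ -32.24428854 -150.53099865   22.20965939] [-1.56814457  0.16503406 -0.16435985] [ -3.9605426  -20.33540331   2.10342807] 0.6921338233794713
```

View pics/w15.png

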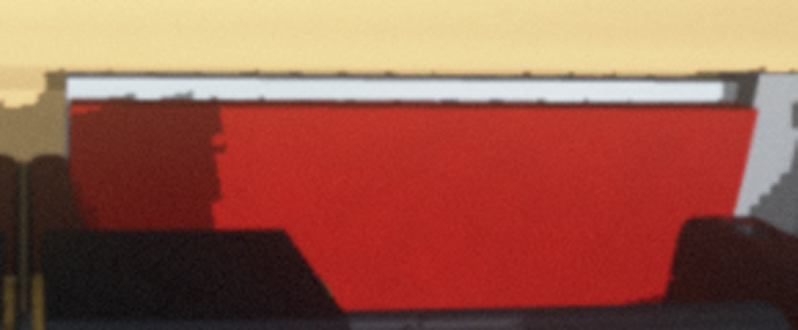

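servo_tool --moves "-0.0016 -0.0078 0 0 0 0;-0.0016 -0.0078 0.06 0 0 0;0.0417 0.02 0.10 0 0 0;0.0417 0.0668 0.128 0 0 0;0.0417 0.0668 0.128 0 0 0;0.0417 0.0668 0.128 0 0 0"

```text
t: 17.18
ee_pos: [633.0, -40.6, 159.5]
orientation: [-1.564, 0.165, -0.164]
ft_force: [-0.1, 0.6, -0.5]
width: 0.4
```

Run:
```python
from h import *
import pickle
o=ctrl.get_obs(); im=ctrl.get_image('wrist'); save(im,'w16',None,1.42); save(im,'w16c',(150,130,430,260),2.85); pickle.dump((o,im),open('w16.pkl','wb'))
print(o['t'],w2j(o['ee_pos']),o['orientation'],o['ft_force'],o['width'])
```

```text
17.175 [ -6.02664385 -73.27877266 149.47167673] [-1.56445101  0.16549666 -0.16359688] [-0.0569255   0.59276156 -0.47797736] 0.3662646963348099
```

View pics/w16.png

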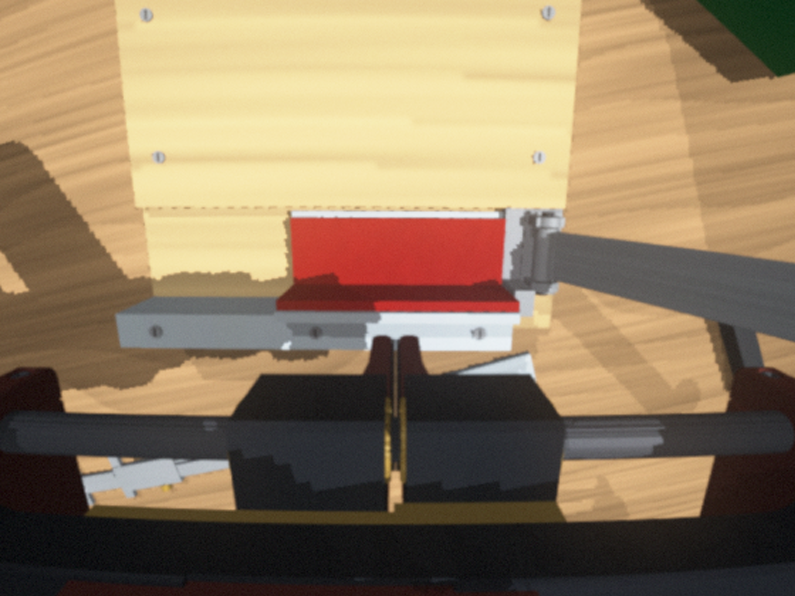

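View pics/w16c.png

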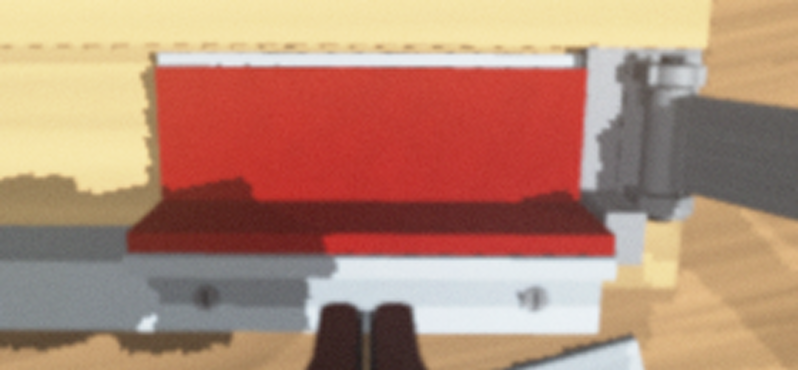

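Run:
```python
from h import *
import pickle
o,im=pickle.load(open('w16.pkl','rb'))
P=np.array([[157,67],[586,68],[157,54],[577,54],[128,234],[613,234],[128,253],[614,253],[128,274],[616,276]])/2.85+[150,130]
z=[22,22,16,16,66,66,66,66,70,70]
print(w2j(atz(im,P,z,o)).round(1))
save(im,'w16d',(335,140,375,235),6); save(im,'w16e',(185,140,225,235),6)
a=cv2.imread('pics/w16d.png');b=cv2.imread('pics/w16e.png');cv2.imwrite('pics/w16f.png',np.hstack([b,a]))
```

```text
[[ -56.1 -139.6   12. ]
 [ -55.7   -0.6   12. ]
 [ -60.  -140.8    6. ]
 [ -59.9   -2.4    6. ]
 [ -11.8 -140.2   56. ]
 [ -11.7   -1.2   56. ]
 [  -6.1 -140.6   56. ]
 [  -6.    -0.5   56. ]
 [  -1.  -139.9   60. ]
 [  -0.3   -0.7   60. ]]
```

View pics/w16f.png

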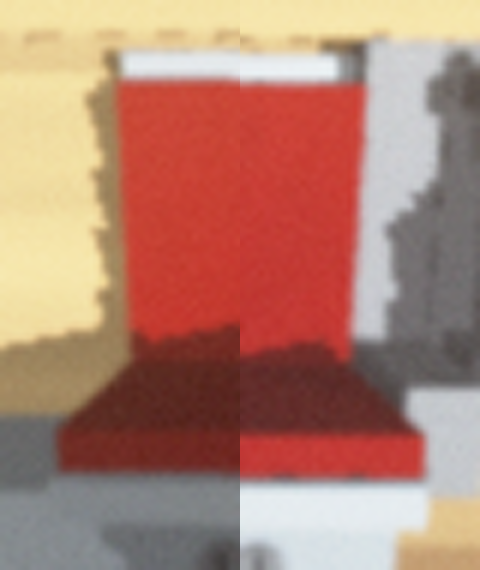

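servo_tool --moves "-0.0122 -0.045 0 0 0 0;-0.0244 -0.0889 0 0 0 0;-0.0244 -0.0889 -0.05 0 0 0;-0.0244 -0.0889 -0.10 0 0 0;-0.0244 -0.0889 -0.109 0 0 0;-0.0225 -0.0801 -0.109 0 0 0;-0.0217 -0.0762 -0.109 0 0 0;-0.0215 -0.0752 -0.109 0 0 0"

```text
t: 18.23
ee_pos: [611.1, -116.7, 51.9]
orientation: [-1.566, 0.166, -0.163]
ft_force: [-7.1, -11.7, -3.3]
width: 0.6
```

servo_tool --moves "0.0002 0.001 0 0 0 0;0.0004 0.002 0 0 0 0;0.0005 0.0025 0 0 0 0;0.0005 0.0025 0 0 0 0"

```text
t: 18.73
ee_pos: [611.2, -116.4, 52.1]
orientation: [-1.568, 0.166, -0.163]
ft_force: [-8.5, -19.0, -2.3]
width: 0.2
```

Run:
```python
from h import *
import pickle
o=ctrl.get_obs(); im=ctrl.get_image('wrist'); save(im,'w17',(270,180,560,300),2.75)
print(o['t'],w2j(o['ee_pos']),o['orientation'],o['ft_force'],o['width'])
```

```text
18.725 [ -11.71772658 -152.01838945   42.11866332] [-1.56838652  0.16632069 -0.16330111] [ -8.48755461 -19.00428285  -2.27732715] 0.23705195696539924
```

View pics/w17.png

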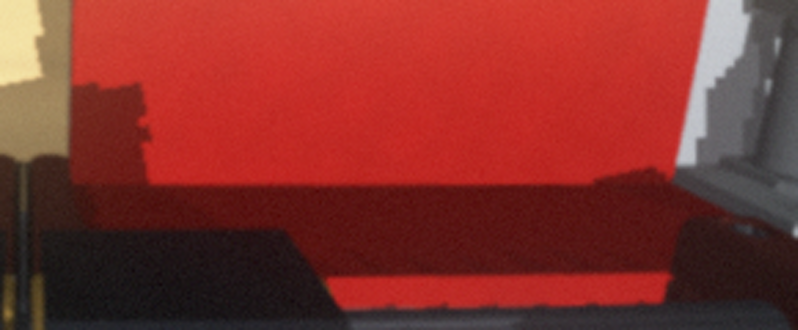

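servo_tool --moves "-0.005 -0.0092 0 0 0 0;-0.005 -0.0092 0.06 0 0 0;0.008 0.03 0.10 0 0 0;0.021 0.0727 0.108 0 0 0;0.021 0.0727 0.108 0 0 0;0.021 0.0727 0.108 0 0 0"

```text
t: 19.52
ee_pos: [634.0, -40.6, 159.9]
orientation: [-1.565, 0.163, -0.165]
ft_force: [-1.6, -0.5, -0.9]
width: 0.7
```

Run:
```python
from h import *
import pickle
o=ctrl.get_obs(); im=ctrl.get_image('wrist'); save(im,'w18',None,1.42); save(im,'w18c',(150,130,430,260),2.85); pickle.dump((o,im),open('w18.pkl','wb'))
print(o['t'],w2j(o['ee_pos']),o['orientation'],o['ft_force'],o['width'])
```

```text
19.525 [ -5.09028599 -73.11012195 149.91076061] [-1.56460952  0.16318473 -0.16547732] [-1.58656418 -0.54386914 -0.88553042] 0.6571743305438004
```

View pics/w18c.png

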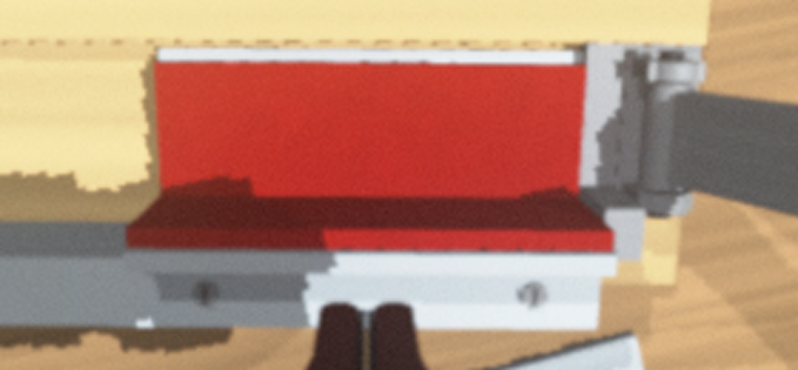

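servo_tool --moves "0 0 0.05 0 0 0;-0.005 0.03 0.07 0 0 0;0 0.08 0.07 0 0 0;0.005 0.14 0.07 0 0 0;0.01 0.20 0.07 0 0 0;0.0177 0.2242 0.07 0 0 0;0.0177 0.2242 0.07 0 0 0"

```text
t: 20.45
ee_pos: [651.7, 183.7, 228.5]
orientation: [-1.565, 0.164, -0.164]
ft_force: [0.5, -0.3, -0.1]
width: 0.3
```

Run:
```python
from h import *
import pickle
o=ctrl.get_obs(); im=ctrl.get_image('wrist'); save(im,'w19',None,1.42)
print(o['t'],w2j(o['ee_pos']),o['orientation'],o['ft_force'],o['width'])
im=ctrl.get_image('top');save(im,'t19',(200,130,365,245),4.8)
c=w2j(cloud(im)); q=c[130:170,215:262]; 
m=(q[...,2]>60); print(q[m][np.argsort(q[m][:,2])[-10:]].round(0))
```

```text
20.45 [-34.0507864  150.03647741 218.50639185] [-1.56505769  0.16446463 -0.16383261] [ 0.4850406  -0.32316836 -0.14645783] 0.29894308725527896
[[-230.  -76. 1388.]
 [-230.  -76. 1388.]
 [-230.  -76. 1388.]
 [-230.  -76. 1388.]
 [-230.  -76. 1388.]
 [-230.  -76. 1388.]
 [-230.  -76. 1388.]
 [-230.  -76. 1388.]
 [-230.  -76. 1388.]
 [-230.  -76. 1388.]]
```

View pics/w19.png

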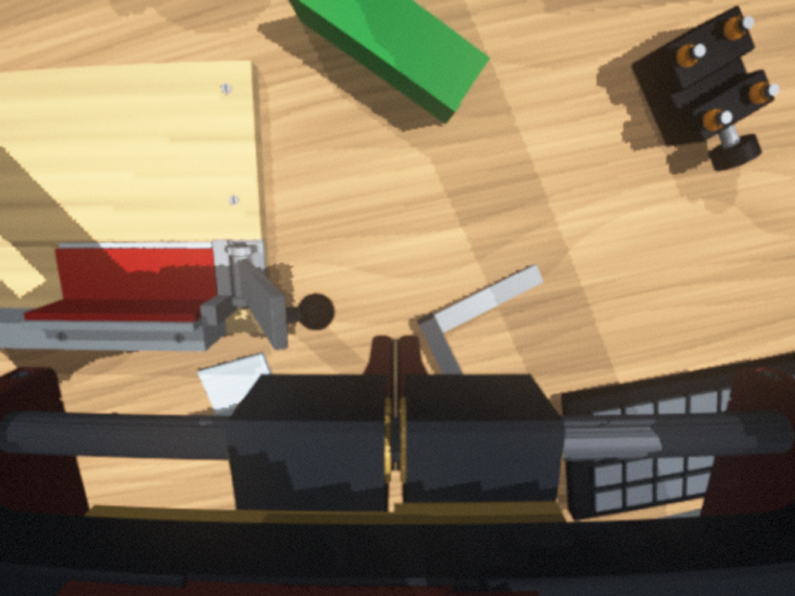

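View pics/t19.png

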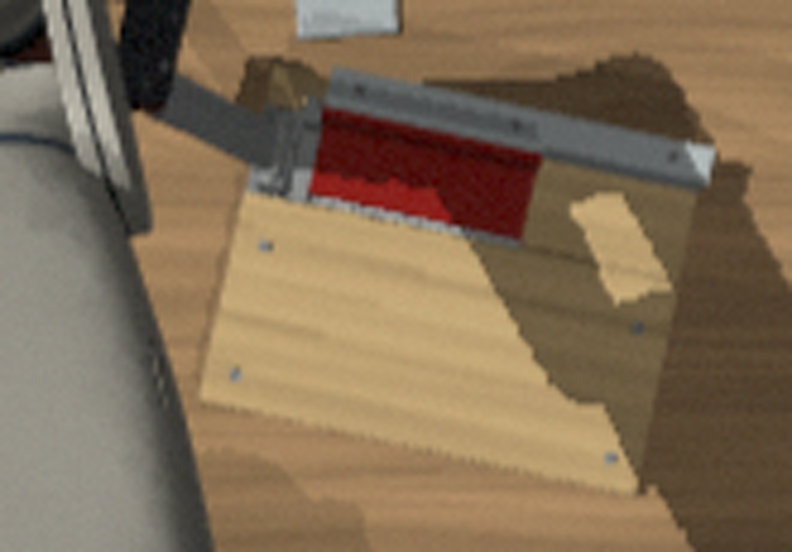

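servo_tool --moves "0 0 -0.05 0 0 0;0 0 -0.09 0 0 0;0 0 -0.098 0 0 0;-0.0021 -0.0098 -0.098 0 0 0;-0.0041 -0.0196 -0.098 0 0 0;-0.0062 -0.0294 -0.096 0 0 0;-0.0083 -0.0391 -0.093 0 0 0;-0.0103 -0.0489 -0.09 0 0 0"

```text
t: 21.55
ee_pos: [643.3, 135.2, 142.4]
orientation: [-1.561, 0.161, -0.17]
ft_force: [0.6, 5.3, 4.4]
width: 0.3
```

Run:
```python
from h import *
import pickle
o=ctrl.get_obs(); im=ctrl.get_image('wrist'); save(im,'w20',None,1.42)
print(o['t'],w2j(o['ee_pos']),o['orientation'],o['ft_force'],o['width'])
im=ctrl.get_image('side');save(im,'s20',(235,100,385,260),3.7)
```

```text
21.55 [-32.26633038 100.86549666 132.36005856] [-1.56112259  0.16054702 -0.17003216] [0.55904135 5.25446246 4.41055939] 0.27939424761194126
```

View pics/w20.png

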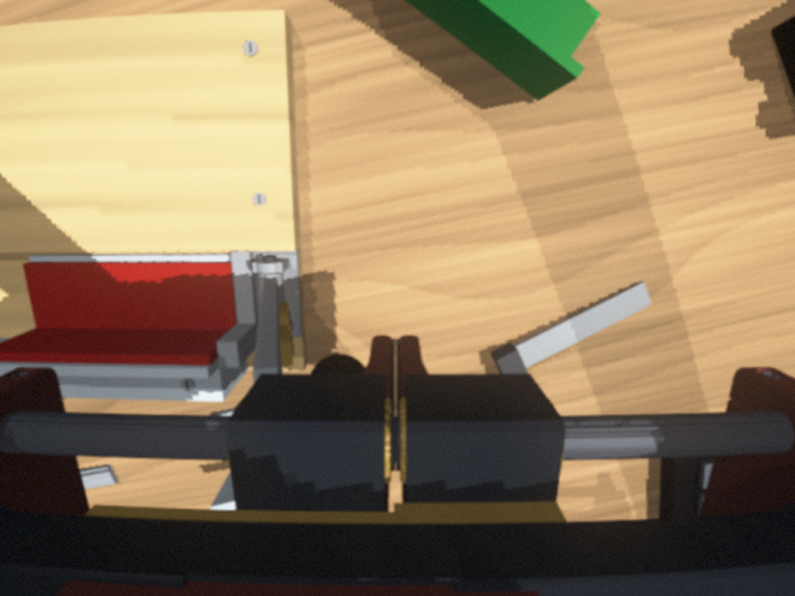

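View pics/s20.png

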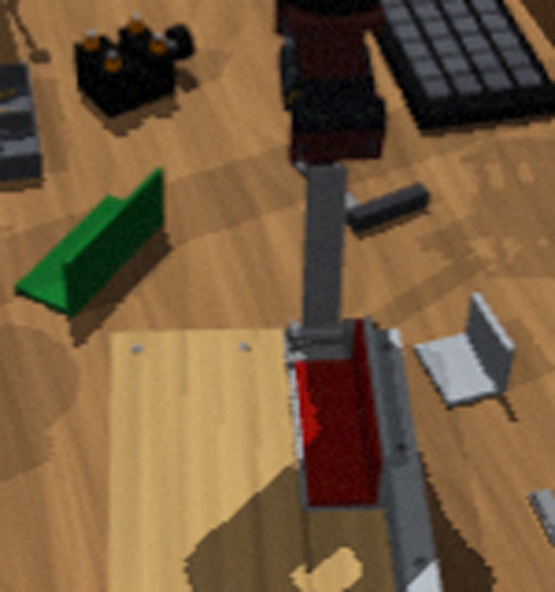

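servo_tool --moves "-0.0021 -0.0098 0.003 0 0 0;-0.0041 -0.0196 0.005 0 0 0;-0.0062 -0.0294 0.006 0 0 0;-0.0083 -0.0391 0.006 0 0 0;-0.0103 -0.0489 0.006 0 0 0;-0.0124 -0.0587 0.006 0 0 0;-0.0145 -0.0685 0.004 0 0 0;-0.0165 -0.0783 0.002 0 0 0"

```text
t: 22.65
ee_pos: [624.2, 55.4, 140.7]
orientation: [-1.565, 0.166, -0.165]
ft_force: [-0.8, 1.1, 1.7]
width: 0.5
```

servo_tool --moves "-0.0021 -0.0098 -0.002 0 0 0;-0.0041 -0.0196 -0.004 0 0 0;-0.0062 -0.0294 -0.006 0 0 0;-0.0083 -0.0391 -0.008 0 0 0"

```text
t: 23.15
ee_pos: [616.0, 16.5, 132.7]
orientation: [-1.564, 0.166, -0.165]
ft_force: [-0.4, 1.5, -2.1]
width: 0.3
```

Run:
```python
from h import *
import pickle
o=ctrl.get_obs(); im=ctrl.get_image('wrist'); save(im,'w21',None,1.42)
print(o['t'],w2j(o['ee_pos']),o['orientation'],o['ft_force'],o['width'])
im=ctrl.get_image('side');save(im,'s21',(235,100,385,260),3.7)
```

```text
23.15 [-34.49394644 -20.96123601 122.69621183] [-1.56446575  0.16566039 -0.16479227] [-0.42556507  1.51585374 -2.07239221] 0.267551419550664
```

View pics/w21.png

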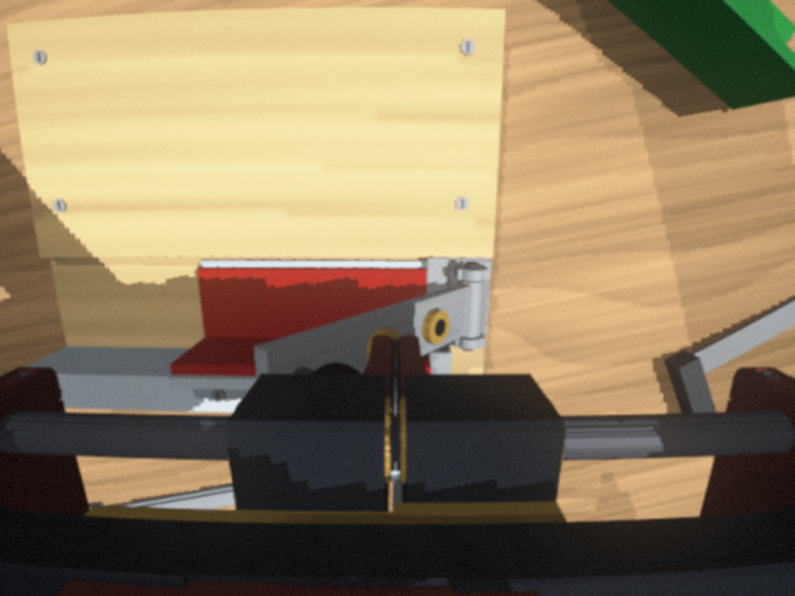

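View pics/s21.png

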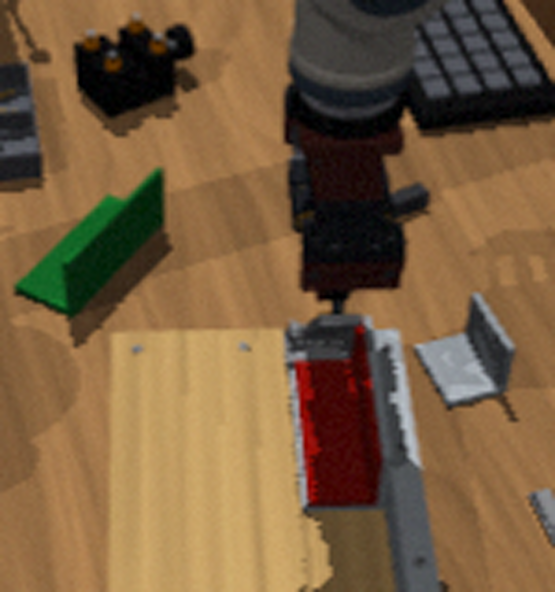

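servo_tool --moves "0.001 0.004 0.02 0 0 0;0.001 0.004 0.047 0 0 0;-0.003 -0.015 0.047 0 0 0;-0.0071 -0.0338 0.047 0 0 0;-0.0085 -0.040 0.032 0 0 0;-0.0098 -0.0465 0.016 0 0 0;-0.0115 -0.054 0.006 0 0 0;-0.0131 -0.0621 -0.004 0 0 0"

```text
t: 24.25
ee_pos: [602.0, -49.4, 129.0]
orientation: [-1.571, 0.166, -0.163]
ft_force: [-9.1, -19.8, 19.2]
width: 0.6
```

Run:
```python
from h import *
import pickle
o=ctrl.get_obs(); im=ctrl.get_image('wrist'); save(im,'w22',None,1.42)
print(o['t'],w2j(o['ee_pos']),o['orientation'],o['ft_force'],o['width'])
```

```text
24.25 [-34.60872329 -88.35295644 118.99945249] [-1.57054299  0.16608846 -0.16272074] [ -9.05241134 -19.8197294   19.21248683] 0.6454474469390001
```

View pics/w22.png

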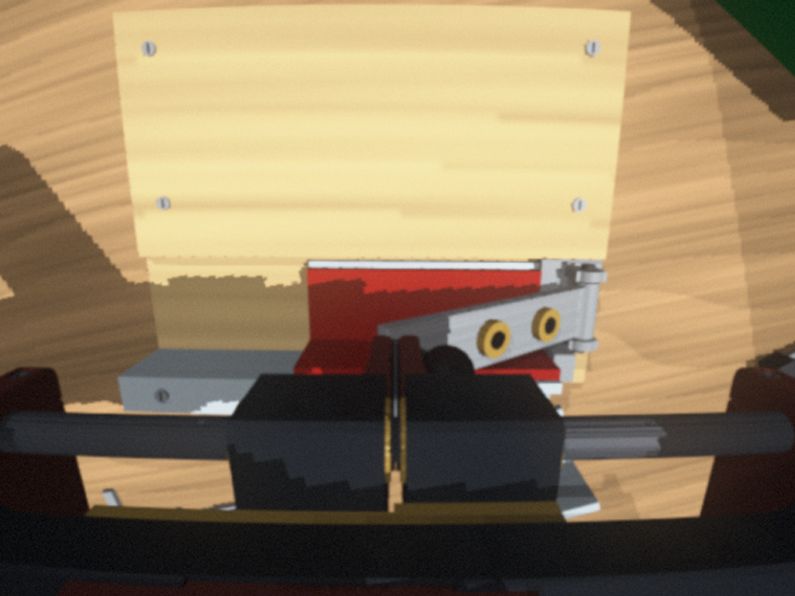

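servo_tool --moves "-0.001 -0.005 0.02 0 0 0;-0.001 -0.005 0.045 0 0 0;0.003 0.015 0.045 0 0 0;0.0058 0.0274 0.045 0 0 0;0.0058 0.0274 0.045 0 0 0"

```text
t: 24.92
ee_pos: [608.6, -15.9, 172.7]
orientation: [-1.565, 0.165, -0.162]
ft_force: [-0.6, 0.1, 0.1]
width: 0.0
```

Run:
```python
from h import *
import pickle
o=ctrl.get_obs(); im=ctrl.get_image('wrist'); save(im,'w23',None,1.42)
e=w2j(o['ee_pos']);print(o['t'],e,o['orientation'],o['ft_force'],o['width'])
for th in (.5,.6,.7,.8):
    k=[-34,26-130*np.cos(th)+24*np.sin(th),16+130*np.sin(th)+24*np.cos(th)]
    y,z=26-144*np.cos(th),16+144*np.sin(th)
    print(th,np.round(k), proj(im,[j2w(*k),j2w(-49,y+4*np.sin(th),z+4*np.cos(th)),j2w(-19,y+4*np.sin(th),z+4*np.cos(th))],o)*1.42)
```

```text
24.925 [-35.0798523  -54.14578871 162.70804007] [-1.56459779  0.16499739 -0.16176992] [-0.57307112  0.11501251  0.14664192] 0.04655477212028191
0.5 [-34. -77.  99.] [[348.88837951 329.23466816]
 [308.70990199 295.45792681]
 [311.4845551  349.09462719]]
0.6 [-34. -68. 109.] [[364.9552342  335.65491496]
 [319.73780935 301.29284313]
 [322.30220921 357.58723089]]
0.7 [-34. -58. 118.] [[384.63742563 341.9927959 ]
 [334.78623257 307.3347946 ]
 [336.95323538 366.34221137]]
0.8 [-34. -47. 126.] [[407.90768947 348.06695425]
 [354.18027227 313.46959535]
 [355.71833262 375.18519508]]
```

View pics/w23.png

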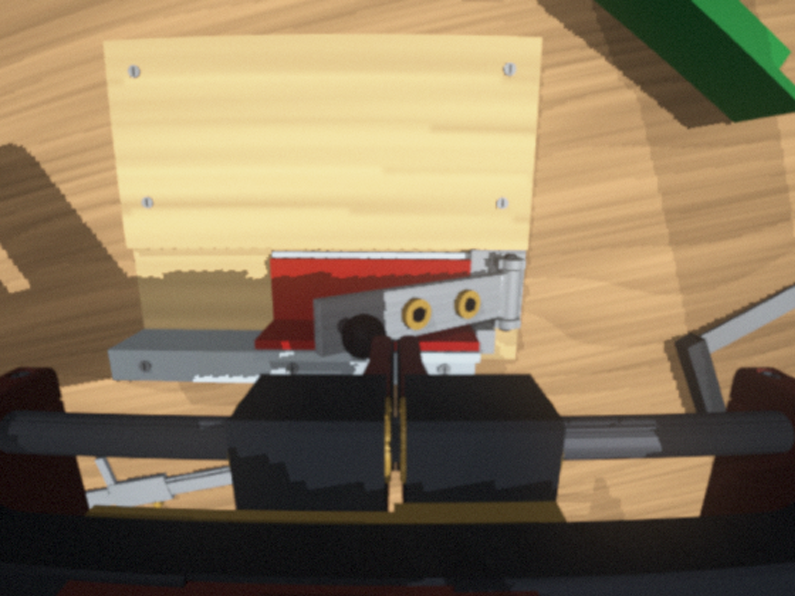

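servo_tool --moves "-0.0019 -0.0137 -0.005 0 0 0;-0.0019 -0.0139 -0.021 0 0 0;-0.0035 -0.0217 -0.033 0 0 0;-0.0048 -0.0276 -0.043 0 0 0;-0.006 -0.0335 -0.055 0 0 0;-0.0071 -0.0384 -0.066 0 0 0"

```text
t: 25.72
ee_pos: [601.6, -56.8, 107.0]
orientation: [-1.564, 0.166, -0.165]
ft_force: [0.8, -0.9, 2.2]
width: 0.8
```

Run:
```python
from h import *
import pickle
o=ctrl.get_obs(); im=ctrl.get_image('wrist'); save(im,'w24',None,1.42)
e=w2j(o['ee_pos']);print(o['t'],e,o['orientation'],o['ft_force'],o['width'])
```

```text
25.725 [-33.46856749 -95.65523111  96.96619789] [-1.56443584  0.16626999 -0.16538197] [ 0.76047739 -0.93206015  2.16791214] 0.7505344319769789
```

View pics/w24.png

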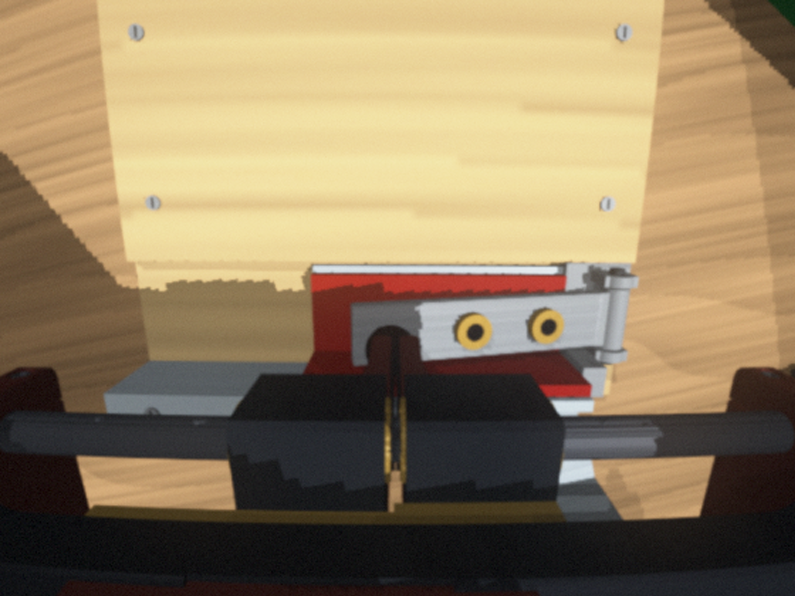

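servo_tool --moves "-0.0006 -0.0029 -0.010 0 0 0;-0.001 -0.0049 -0.018 0 0 0;-0.0014 -0.0069 -0.024 0 0 0;-0.0016 -0.0078 -0.028 0 0 0;-0.0016 -0.0078 -0.030 0 0 0;-0.0016 -0.0078 -0.030 0 0 0"

```text
t: 26.52
ee_pos: [600.4, -63.7, 79.5]
orientation: [-1.564, 0.165, -0.165]
ft_force: [-4.7, 0.2, 13.0]
width: 0.8
```

Run:
```python
from h import *
import pickle
o=ctrl.get_obs(); im=ctrl.get_image('wrist'); save(im,'w25',None,1.42)
e=w2j(o['ee_pos']);print(o['t'],e,o['orientation'],o['ft_force'],o['width'])
```

```text
26.525 [ -33.17270868 -102.63386905   69.51514974] [-1.56436429  0.16515    -0.16525158] [-4.74446729  0.24788938 13.0077353 ] 0.7559243226392018
```

View pics/w25.png

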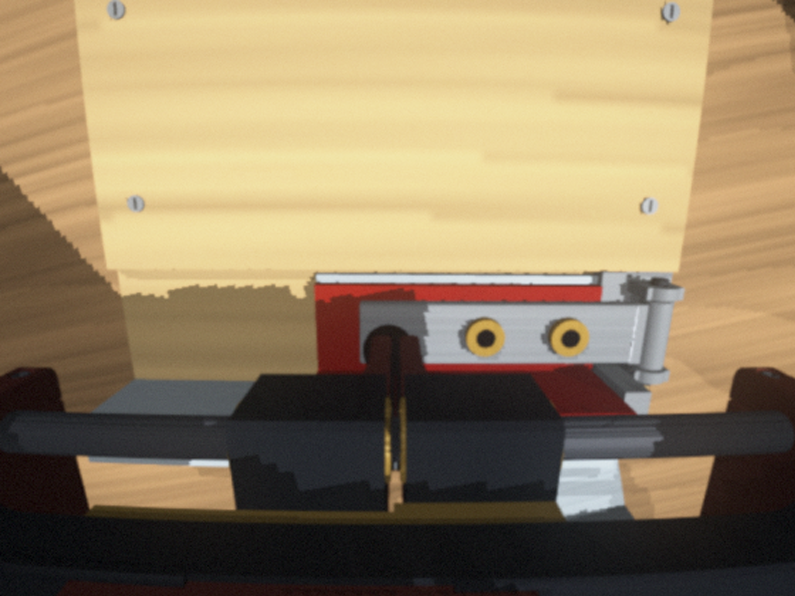

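servo_tool --moves "0 0 -0.001 0 0 0;0 0 -0.002 0 0 0;0 0 -0.002 0 0 0"

```text
t: 26.95
ee_pos: [600.5, -63.7, 79.2]
orientation: [-1.564, 0.165, -0.166]
ft_force: [-8.9, 1.0, 29.8]
width: 0.4
```

servo_tool --moves "0 0 0.03 0 0 0;0.01 0 0.08 0 0 0;0.04 0.03 0.11 0 0 0;0.04 0.03 0.13 0 0 0;0.04 0.03 0.13 0 0 0;0.04 0.03 0.13 0 0 0"

```text
t: 27.7
ee_pos: [638.9, -34.2, 204.7]
orientation: [-1.565, 0.168, -0.164]
ft_force: [-0.1, -0.2, -0.7]
width: 0.7
```

Run:
```python
from h import *
import pickle
o=ctrl.get_obs(); im=ctrl.get_image('wrist'); save(im,'w26',None,1.42); save(im,'w26c',(150,120,430,250),2.85); pickle.dump((o,im),open('w26.pkl','wb'))
e=w2j(o['ee_pos']);print(o['t'],e,o['orientation'],o['ft_force'],o['width'])
im=ctrl.get_image('side');save(im,'s26',(235,130,385,290),3.7)
```

```text
27.7 [ -1.64285787 -65.88563187 194.6754783 ] [-1.56461232  0.16770609 -0.16353778] [-0.09497693 -0.21373349 -0.69975243] 0.7422380645898652
```

View pics/w26c.png

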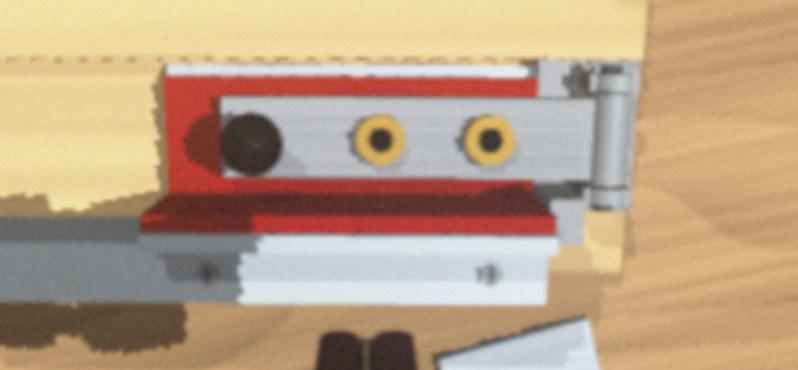

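View pics/w26.png

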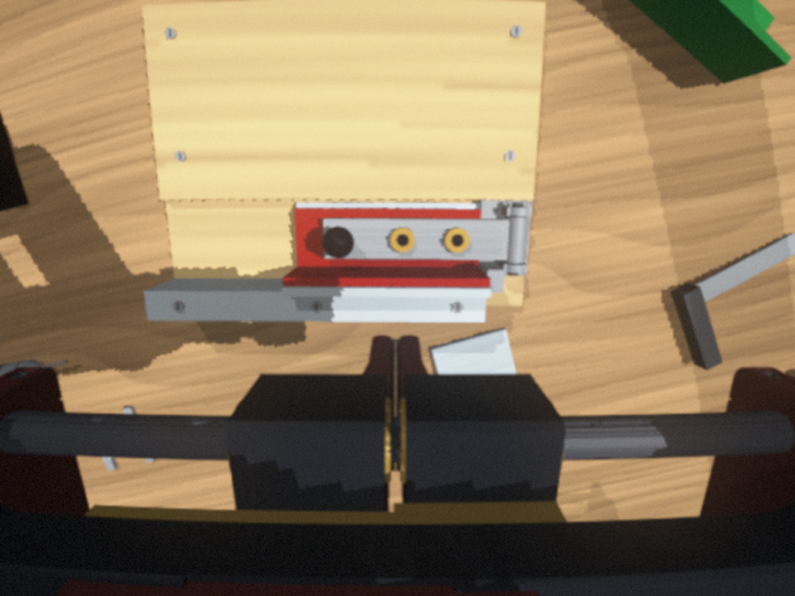

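View pics/s26.png

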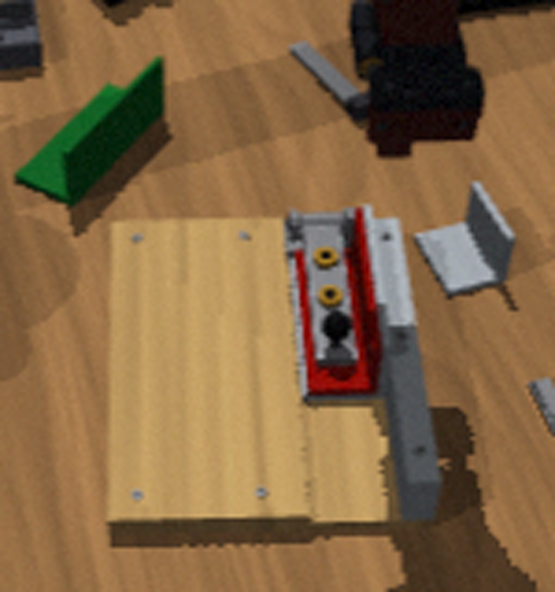

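Run:
```python
from h import *
import pickle
o,im=pickle.load(open('w26.pkl','rb'))
P=np.array([[165,78],[537,78],[165,66],[528,66],[141,215],[555,215],[141,233],[555,234],[140,253],[557,254],[251,144]])/2.85+[150,120]
print(w2j(atz(im,P,[22,22,16,16,66,66,66,66,70,70,50],o)).round(1))
c=w2j(cloud(im,o))
for p in [(320,110),(320,165),(440,110),(560,120),(190,90),(190,180)]:
    q=(np.array(p)/2.85+[150,120]).round().astype(int); print(p,c[q[1],q[0]].round(1))
save(im,'w26g',(195,135,245,215),6)
```

```text
[[ -55.7 -139.7   12. ]
 [ -55.3   -0.6   12. ]
 [ -59.9 -140.8    6. ]
 [ -59.5   -3.     6. ]
 [ -12.3 -140.2   56. ]
 [ -12.    -1.1   56. ]
 [  -6.1 -140.6   56. ]
 [  -5.5   -0.8   56. ]
 [  -0.2 -140.4   60. ]
 [   0.5   -0.7   60. ]
 [ -34.1 -104.5   40. ]]
(320, 110) [-43.7 -81.7  19.9]
(320, 165) [-23.8 -81.9  20.5]
(440, 110) [-69.5 -64.8 338.5]
(560, 120) [-40.6   6.5  20.2]
(190, 90) [ -50.8 -130.    12.7]
(190, 180) [ -17.4 -131.6   12.9]
```

View pics/w26g.png

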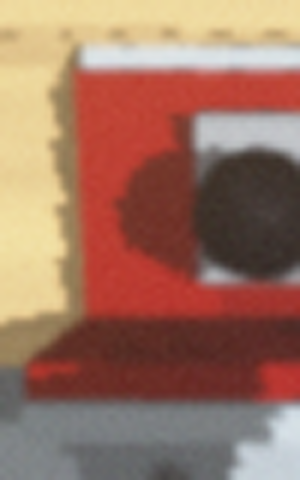

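Run:
```python
from h import *
im=ctrl.get_image('top'); save(im,'tend'); print(ctrl.get_obs()['ft_force']); print(ctrl.close_job())
```

```text
[ 0.37180944 -0.32903267 -0.82223863]
the job is handed in; nothing more can be done
None
```

View pics/tend.png

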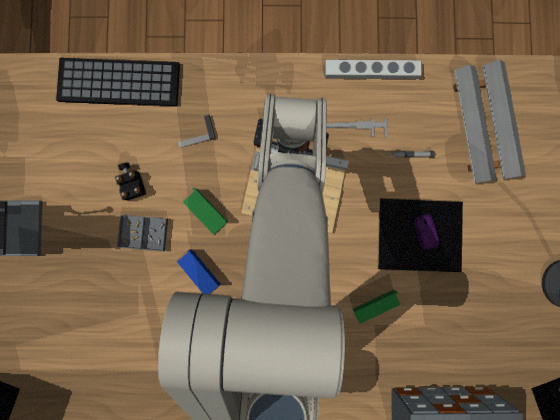

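The job is done and handed in at about 28 s. I slid the red section off the ledge with two open fingers, without lifting it, and pushed it into the aluminium one against the fence. I then pushed both along to the stop and swung the leaf down onto the red flat leg.

**Last checks (wrist camera, jig frame; good to 1–2 mm):**

| Part | Measured (mm) | Nominal (mm) |
|---|---|---|
| Red flat leg, robot-side edge x | -55.5 | -56 |
| Red upright leg, faces x | -12 and -6 | -12 and -6 |
| Red section, ends y | about -0.8 and -140 | 0 and -140 |
| Aluminium flat leg, robot-side edge x | -59.7 | -60 |
| Aluminium section, ends y | about -0.7 and -140.5 | 0 and -140 |
| Leaf top z | 20 | 20 |
| Knob y | -104.5 | -104 |

The wrist force read about zero at the end, with the arm clear. Nothing else on the desk appeared to move, though in the last top view the arm hid the short offcut and part of the caliper.

**What went wrong or disagreed:**
- **First push along y:** the red section turned by 2–3°. I pushed it back against the fence and pushed both home again, the last two pushes stalling on the stop at about 20 N.
- **First press on the knob:** the fingers slipped off and pressed the leaf with about 29 N total before I repositioned. The second try followed the knob down to the closed position.
- **Aluminium flat leg at the stop:** it read about 3 mm short in the picture, where the stop's shadow falls. The end of its upright leg read flush, so I took that as the truer reading.

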